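Seal the condiment keeper for the night and tag it

TASK

Stand all the condiment jars that are out on the counter upright in the white keeper, then close its lid and press it down against the gasket until the catch holds it shut. Only then take the orange tag clip from its stand and clip it upright over the fin on the lid, pushed well down, and leave the glass, sauce bottle and bowl where they are.

Things in the scene. Friction and masses are not known exactly. Their poses are not given: they have to be found in the camera images.
- keeper: Fixed white food keeper, open box 176 (x) x 326 (y) x 85 mm high, walls and floor 8 mm, so inside 160 x 310 mm, floor 8 mm up. Origin: centre of its underside; z up; its front with the catch faces its -x (to the robot), the lid is hinged on its +x side. A soft black gasket, its top 100 mm up, stands on the rim and yields under the lid.
- lid (a joint): Lid angle (rad): 0 closed, 1.6 to 1.85 standing open just past upright (stop at 1.85). Damped: stays open past upright, sinks slowly by itself below about 1.2, rests ajar at about 0.08 on catch and gasket. Push it down (about 10 to 15 N at the front edge) to 0 or just below (stop at -0.02): the catch then holds it below 0.015; not caught, it rises again to 0.03 or more.
- lid_hinge (a point): Middle of the hinge line, 94 mm in keeper x and 95 mm up; the line runs along the keeper's y. Attitude: the lid's, equal to the keeper's when closed. The lid, teal, is a panel 12 mm thick, 332 mm along the hinge, reaching 186 mm from the hinge to its front edge; closed, its top face is 103 mm above the table.
- lid_front (a point): Point on the lid's top face, in the middle of its front edge (186 mm from the hinge), right above the catch. Attitude: the lid's.
- lid_fin (a point): Middle of the top edge of the white tag fin standing on the lid's top face, 94 mm from the hinge: 4 mm thick (lid's x), 90 mm long (lid's y), 30 mm high. Attitude: the lid's. With the lid closed the fin's top is 133 mm above the table.
- catch (a joint): Outward travel (m) of the red sprung catch at the middle of the keeper's front: 0 = at rest. The striker bar under the lid's front edge pushes it out by about 6 mm on the way down, then it snaps back over the bar.
- stand: Fixed clip stand: dark wooden foot 60 x 110 x 12 mm with an upright white fin, 4 mm thick (its x), 90 mm long (its y), top edge 70 mm above the table. Origin: centre of its underside, z up.
- clip: Orange clip like a clothes peg, 18 mm wide (y), 50 g. Origin: on its pivot axis; z up to the two handles, which spread to 37 mm overall at their tops (35 mm above the pivot); jaws reach 22 mm below it. Squeezed along its x. It starts biting the stand's fin, pivot 8 mm above the fin's top. The pivot pin (underside 5 mm below the origin) is the depth stop on a fin.
- clip_arm (a joint): Angle (rad) of the clip's jaws: about 0 biting a 4 mm fin, -0.2 shut on nothing, 0.55 squeezed fully open. Squeezing the handles from 31 to about 20 mm overall (25 mm above the pivot, about 10 N) gives about 0.5, jaws about 14 mm apart; released, they spring shut.
- jar0: Squat condiment jar with a thick heavy base, red (tomato) contents, steel screw lid; a cylinder 52 mm in diameter, 44 mm high, 120 to 240 g; may be absent. Origin: centre of its underside, z up.
- jar1: Squat condiment jar with a thick heavy base, yellow (mustard) contents, steel screw lid; a cylinder 52 mm in diameter, 44 mm high, 120 to 240 g; may be absent. Origin: centre of its underside, z up.
- jar2: Squat condiment jar with a thick heavy base, green (relish) contents, steel screw lid; a cylinder 52 mm in diameter, 44 mm high, 120 to 240 g; may be absent. Origin: centre of its underside, z up.
- jar3: Squat condiment jar with a thick heavy base, cream (mayonnaise) contents, steel screw lid; a cylinder 52 mm in diameter, 44 mm high, 120 to 240 g; may be absent. Origin: centre of its underside, z up.
- jar4: Squat condiment jar with a thick heavy base, brown (chutney) contents, steel screw lid; a cylinder 52 mm in diameter, 44 mm high, 120 to 240 g; may be absent. Origin: centre of its underside, z up.
- tumbler: Bystander: drinking glass, 68 mm wide, 95 mm high. Origin: centre of its underside.
- sauce: Bystander: brown sauce bottle, 52 mm wide, 150 mm high. Origin: centre of its underside.
- sugar_bowl: Bystander: white bowl, 90 mm wide, 50 mm high. Origin: centre of its underside.
There are look-alikes about, which are no part of the job. What is shaped like the jar3 but turquoise is not meant.

How it is judged:
By the outcome, as a careful person would: the job done as asked, in the order asked, and still so for the second after the job is handed in, with the robot touching nothing.
Of jar0, jar1, jar2, jar3, jar4 only 3 to 5 are there at a start; the rules pass over those that are not, and their reading is None.
At some moment in a run one of jar0, jar1, jar2, jar3, jar4 may be knocked a few centimetres aside while the robot is not near it.
It also fails if it takes over 210 s, if anything falls off the work surface, if the arm or the gripper's body presses on something with over 40 N, if the wrist force passes 120 N, or if a joint passes its speed limit or range.

ROBOT

A 7-joint arm with a two-finger parallel gripper is mounted at the origin on the work surface. World frame = base frame: x ahead of the robot, y to its left, z up, the work surface at z = 0. Lengths are in m, angles in rad, forces in N, time in s.
With the tool pointing down it reaches from about 0.4 to 0.85 m from the base axis. Payload 6.9 kg.
Tool frame: the origin (TCP) lies at the very end of the fingers, on their centre line; the grasp point (between the pads) lies 19 mm behind it (env.tcp_to_grasp is the distance from the TCP to the grasp point, in m); z points along the fingers, y is the direction in which the jaws open and shut (so a half turn about z gives the same grasp; the last joint's range is limited). The gripper opens to 85 mm and grips with 20 to 120 N. Pads are 22 mm wide; open, the fingers measure 114 mm over their backs; the gripper's body (76 mm by 85 mm) begins 54 mm behind the grasp point. The pads swing forward as they close: fully open they stand 13 mm farther back than shut.
Start: joints at [-1.115, 0.507, -0.238, 1.5, 0.126, 1.149, -0.155], TCP at [0.215, 0.587, 0.231] pointing down, gripper open.
Joint ranges: [-3.08, 3.08], [-0.24, 2.05], [-1.43, 1.35], [0, 2.5], [-1.52, 4.66], [0.17, 1.96], [-2.89, 2.89]. Speed limits (rad/s): [2.39, 2.39, 3.14, 3.14, 3.14, 3.14, 3.14].

INTERFACE

Orientations are given as a unit quaternion [x, y, z, w].
In Python, from station import env gives the robot as it stands. The module is installed in compiled form; this text tells all that it offers.
- The arm moves only by the shell command python3 -m handwheel 'ROWS' [FORCE]. ROWS is text: rows parted by semicolons, each of 5 numbers parted by spaces: the shift along the tool's x, y, z in mm, then the turn about the tool's z in degrees, then the finger opening in mm, from 0 to 85.4. In form: tx ty tz yaw grip; .... A call has 1 to 10 rows; each row is the pose to reach, as a shift and turn from the pose measured when the call began, along the tool's axes at that moment; what a row does not reach only later rows make up. A row lasts 1/12 s, in which the tool goes at most 41.7 mm and 7.16 degrees, less where a joint would pass 70% of its speed; a pose out of reach is approached as far as the arm can. A call with a gripper value outside its range is refused whole. The fingers move at their own pace and stop on an object; FORCE is the grip in N (left out, the last holds). Time passes only in rows, so rows that repeat a pose let the fingers close. It gives the time, the measured TCP pose, the force and the opening at its end, in the units of the state.
- env.observe(): the state, without advancing time (a new reading comes with each control period).
- env.read_camera(name): name is "scene" or "side" or "wrist"; returns the picture (400x640x3 uint8, red, green, blue); there is no depth.
- env.get_calibration(name): a dict with "K" (3x3 intrinsics, pixels), "k1" (the pictures are not rectified: a ray, as slopes to the right and down, at radius r is drawn at 1 + k1 r^2 times it, then the intrinsics apply), "extrinsics" (4x4, takes a point from world to camera coordinates); the wrist camera has in their place "tool_from_camera" (4x4, takes a point from camera to tool coordinates, whose origin is the TCP and whose axes are the flange's). Camera axes: x right, y up, looking along -z (the intrinsics and any distortion apply to the point x, -y, -z); pixel columns grow to the right and rows downward; lengths in m; the calibration is good to about 2 mm. A picture is of the moment at which its call begins: read the wrist's pose just before it. get_calibration takes no time and is no camera call.
- env.job_done(): hands the job in, once; it reports no verdict.
The state is a dict: "t": time; "joint_pos": joint angles; "joint_velocities": joint speeds; "effort": joint torques, N m; "tool_pos": TCP position; "orientation": TCP orientation; "ft_force": force on the tool from outside, world axes, zero at the start; "torque": the same for the moment, N m; "gripper_width": opening from 0.0 (shut) to 1.0 (fully open).
Only numpy, scipy, OpenCV 4.12 (cv2) and the standard library are available. Lean on these libraries where they do the work, as an engineer would, in place of code of your own. Each camera call takes 0.05 s, during which the arm holds its last target.

## Working session

There is one attempt and no reset: what is moved stays moved. The work goes in short steps, Python scripts to look and compute and a shell command to move; the robot and the scene stay as the last step left them, time stands still between calls to the robot, and variables do not carry over. Pictures are saved under pics/ and viewed, and the job is handed in when it is done.

```bash
mkdir -p pics; ls; python3 - <<'E'
from station import env
import cv2, numpy as np
s=env.observe()
for k,v in s.items(): print(k,v)
print(env.tcp_to_grasp)
for n in("scene","side","wrist"):
    cv2.imwrite(f"pics/{n}0.png",env.read_camera(n)[:,:,::-1])
    c=env.get_calibration(n)
    for k,v in c.items(): print(n,k,np.round(v,4).tolist())
E
```

```text
pics
t 0.0
joint_pos [-1.11452036  0.50832692 -0.23754597  1.50114623  0.1256992   1.14887903
 -0.15482358]
joint_velocities [-1.54685198e-03  4.29528438e-04  1.54080270e-04 -6.79737517e-04
 -7.69497561e-04 -5.90492507e-05 -3.60168431e-04]
effort [ 6.79795157e-04 -6.20594788e+01 -2.18655713e+00 -2.49650359e+01
  1.27182293e-02  1.18096790e-02  9.80440689e-07]
tool_pos [0.21465516 0.58644695 0.23043255]
orientation [ 1.74483496e-01  9.84659701e-01 -8.72804909e-04 -1.43459944e-04]
ft_force [-0.41937066 -0.35759603  1.01255806]
torque [-0.03100904  0.02596193 -0.00710612]
gripper_width 1.0029546050635123
0.0187
scene K [[421.9346, 0.0, 320.1293], [0.0, 421.9346, 189.7225], [0.0, 0.0, 1.0]]
scene k1 0.0181
scene extrinsics [[0.1855, 0.9826, 0.0066, -0.1324], [-0.6249, 0.1128, 0.7725, 0.2808], [0.7583, -0.1474, 0.635, -1.7222], [0.0, 0.0, 0.0, 1.0]]
side K [[494.7112, 0.0, 319.6324], [0.0, 494.7112, 198.169], [0.0, 0.0, 1.0]]
side k1 -0.0441
side extrinsics [[0.8581, -0.5131, -0.019, -0.4803], [0.3097, 0.4877, 0.8162, -0.293], [-0.4095, -0.7063, 0.5774, -1.2904], [0.0, 0.0, 0.0, 1.0]]
wrist K [[301.3724, 0.0, 322.3024], [0.0, 301.3724, 194.6786], [0.0, 0.0, 1.0]]
wrist k1 -0.0565
wrist tool_from_camera [[0.0003, 0.9577, 0.2879, 0.073], [1.0, -0.0003, -0.0001, -0.0003], [0.0001, 0.2879, -0.9577, -0.1416], [0.0, 0.0, 0.0, 1.0]]
```

View pics/scene0.png

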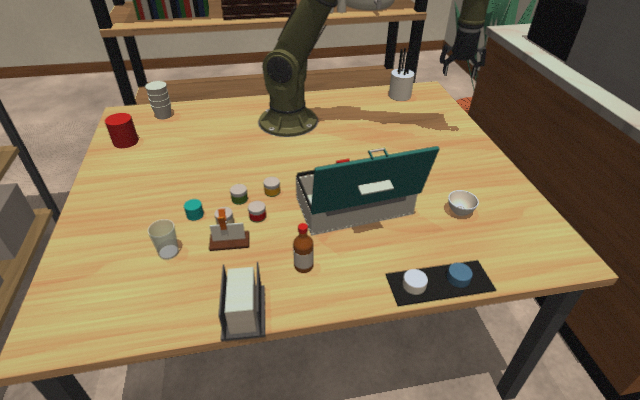

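View pics/side0.png

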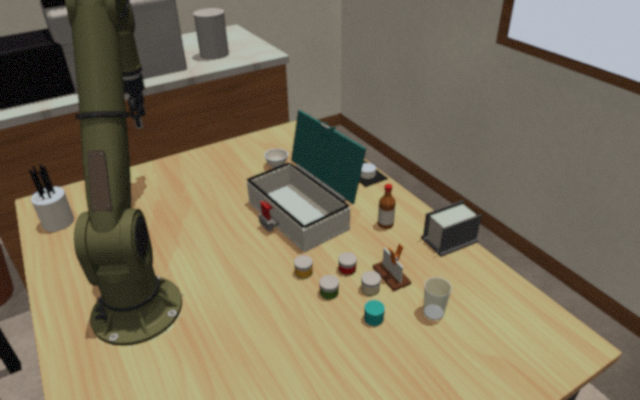

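View pics/wrist0.png

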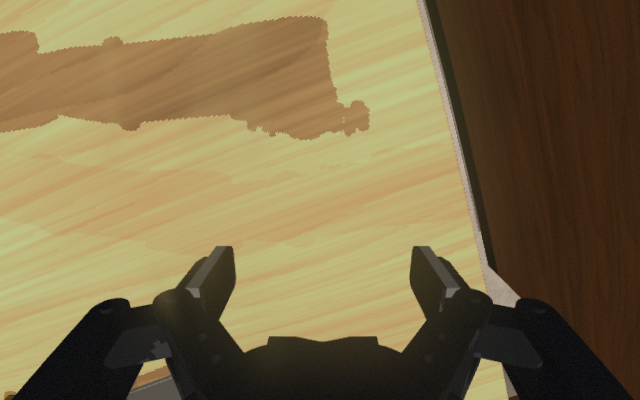

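The scene shows jars at yellow (272,187), green (238,194), red (257,212) and a cream one half hidden by the stand (224,216). The turquoise look-alike is at (194,210). Next: helpers and enlarged crops.

```bash
cat > h.py <<'E'
from station import env
import cv2, numpy as np
from scipy.spatial.transform import Rotation as R
def snap(n,name=None):
    s=env.observe(); im=env.read_camera(n)[:,:,::-1].copy()
    if name: cv2.imwrite(f"pics/{name}.png",im)
    return im,s
def cam(n,s=None):
    c=env.get_calibration(n); K=np.array(c["K"]); k1=c["k1"]
    if n=="wrist":
        T=np.eye(4);T[:3,:3]=R.from_quat(s["orientation"]).as_matrix();T[:3,3]=s["tool_pos"]
        E=np.linalg.inv(T@np.array(c["tool_from_camera"]))
    else: E=np.array(c["extrinsics"])
    return K,k1,E
def ray(n,uv,s=None):
    K,k1,E=cam(n,s); p=cv2.undistortPoints(np.array([[uv]],float),K,np.array([k1,0,0,0.]))[0,0]
    d=E[:3,:3].T@np.array([p[0],-p[1],-1.]); o=-E[:3,:3].T@E[:3,3]
    return o,d/np.linalg.norm(d)
def onz(n,uv,z,s=None):
    o,d=ray(n,uv,s); return o+d*(z-o[2])/d[2]
def tri(rs):
    A=np.zeros((3,3));b=np.zeros(3)
    for o,d in rs:
        P=np.eye(3)-np.outer(d,d);A+=P;b+=P@o
    X=np.linalg.solve(A,b); return X,[np.linalg.norm(np.cross(X-o,d)) for o,d in rs]
def proj(n,X,s=None):
    K,k1,E=cam(n,s); p=E[:3,:3]@np.array(X)+E[:3,3]; a,b=p[0]/-p[2],-p[1]/-p[2]; f=1+k1*(a*a+b*b)
    return np.array([K[0,0]*a*f+K[0,2],K[1,1]*b*f+K[1,2]])
def crop(im,x0,x1,y0,y1,k,name): cv2.imwrite(f"pics/{name}.png",cv2.resize(im[y0:y1,x0:x1],None,fx=k,fy=k,interpolation=cv2.INTER_CUBIC))
def shift(tgt,yawdeg=None):
    "world target TCP -> tool mm shift and yaw of tool y direction (world deg, mod 180)"
    s=env.observe(); M=R.from_quat(s["orientation"]).as_matrix()
    d=M.T@(np.array(tgt)-s["tool_pos"])*1000
    y=np.degrees(np.arctan2(M[1,1],M[0,1]))
    o=None
    if yawdeg is not None:
        o=-((yawdeg-y+90)%180-90)   # tool z down
    print("t",round(s["t"],2),"pos",np.round(s["tool_pos"],4),"toolz",np.round(M[:,2],3),"yaw_y",round(y,1),"q7",round(s["joint_pos"][6],2),"F",np.round(s["ft_force"],1),"w",round(s["gripper_width"],3))
    print("SHIFT mm",np.round(d,1),"yaw",None if o is None else round(o,1))
E
python3 - <<'E'
from h import *
im=cv2.imread("pics/scene0.png");crop(im,170,450,140,270,2.8,"sc1")
im=cv2.imread("pics/side0.png");crop(im,230,480,120,330,2.8,"sd1")
E
```

```text
(no output)
```

View pics/sc1.png

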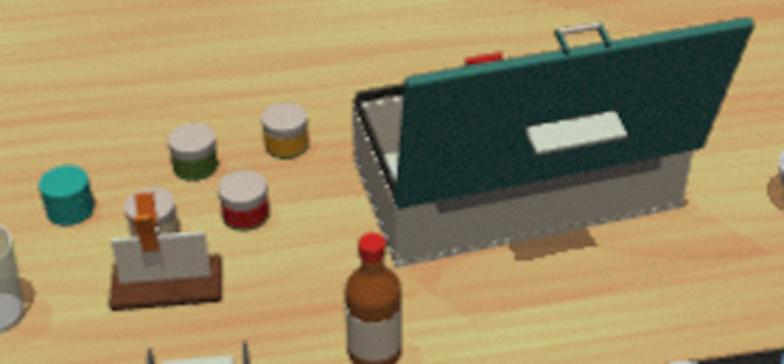

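View pics/sd1.png

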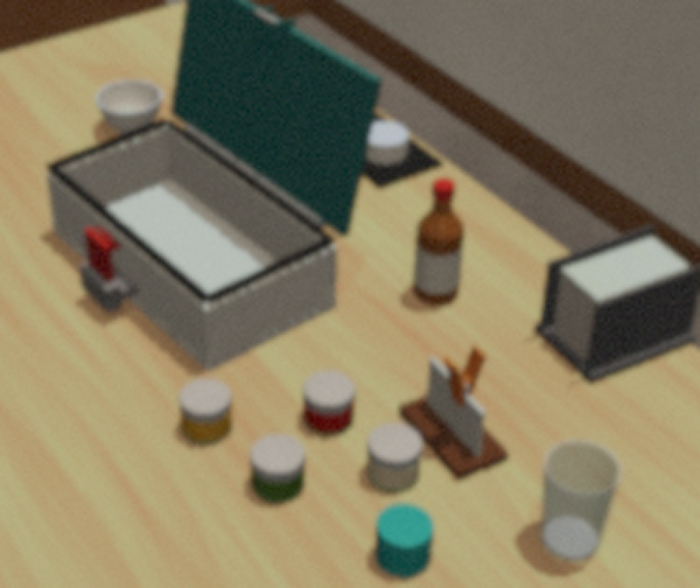

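```bash
python3 - <<'E'
from h import *
S=lambda a,b:(a/2.8+170,b/2.8+140)
D=lambda a,b:(a/2.8+230,b/2.8+120)
for n,a,b in [("yel",S(285,118),D(205,397)),("red",S(244,187),D(329,389)),("grn",S(192,140),D(277,456)),("cream",S(151,208),D(395,443)),("turq",S(66,182),D(404,525))]:
    X,e=tri([ray("scene",a),ray("side",b)])
    print(n,np.round(onz("scene",a,.044),4),np.round(onz("side",b,.044),4),"tri",np.round(X,4),np.round(e,4))
print("keeper gasket outer corners")
for c in [(52,168),(210,302),(330,242),(165,124)]: print(np.round(onz("side",D(*c),.1),4))
print("bottom front corner",np.round(onz("side",D(208,363),0),4), np.round(onz("scene",S(398,263),0),4),np.round(onz("scene",S(682,205),0),4))
print("stand fin top ends",[np.round(onz("side",D(*c),.07),4) for c in [(430,362),(482,408)]],[np.round(onz("scene",S(*c),.07),4) for c in [(112,241),(206,235)]])
print("stand foot",[np.round(onz("side",D(*c),.012),4) for c in [(400,410),(460,472),(506,454)]],[np.round(onz("scene",S(*c),.012),4) for c in [(112,288),(220,284)]])
print("clip top", np.round(onz("scene",S(146,197),.11),4),np.round(onz("side",D(476,352),.11),4))
for n,a,b in [("sauce top",S(372,240),D(443,187))]:
    X,e=tri([ray("scene",a),ray("side",b)]); print(n,X,e)
print("tumbler rim",onz("side",D(581,465),.095),"bowl",onz("side",D(129,100),.05))
E
```

```text
yel [ 0.4461 -0.1061  0.044 ] [ 0.4403 -0.1129  0.044 ] tri [ 0.4423 -0.1069  0.0398] [0.0014 0.0014]
red [ 0.5557 -0.1602  0.044 ] [ 0.5503 -0.1681  0.044 ] tri [ 0.5527 -0.1618  0.0397] [0.002 0.002]
grn [ 0.4671 -0.2111  0.044 ] [ 0.4578 -0.2196  0.044 ] tri [ 0.4608 -0.2126  0.0378] [0.0015 0.0015]
cream [ 0.5712 -0.257   0.044 ] [ 0.5615 -0.2642  0.044 ] tri [ 0.5651 -0.2584  0.0379] [0.0008 0.0008]
turq [ 0.5141 -0.3447  0.044 ] [ 0.5082 -0.352   0.044 ] tri [ 0.5103 -0.347   0.0396] [0.0018 0.0018]
keeper gasket outer corners
[0.4524 0.2672 0.1   ]
[ 0.4856 -0.0471  0.1   ]
[ 0.6444 -0.0264  0.1   ]
[0.6093 0.2827 0.1   ]
bottom front corner [ 0.4911 -0.0256  0.    ] [ 0.6526 -0.0121  0.    ] [ 0.6207  0.3096 -0.    ]
stand fin top ends [array([ 0.64  , -0.2119,  0.07  ]), array([ 0.642 , -0.2909,  0.07  ])] [array([ 0.6414, -0.2915,  0.07  ]), array([ 0.6494, -0.2016,  0.07  ])]
stand foot [array([ 0.6133, -0.203 ,  0.012 ]), array([ 0.6113, -0.3032,  0.012 ]), array([ 0.6637, -0.3078,  0.012 ])] [array([ 0.6473, -0.3004,  0.012 ]), array([ 0.6612, -0.1945,  0.012 ])]
clip top [ 0.6286 -0.2535  0.11  ] [ 0.6561 -0.2591  0.11  ]
sauce top [ 0.76575834 -0.05635465  0.14634089] [np.float64(0.0031164281040782747), np.float64(0.0031164281040781897)]
tumbler rim [ 0.65125867 -0.41428593  0.095     ] bowl [0.63398458 0.43657742 0.05      ]
```

```bash
python3 - <<'E'
from h import *
shift((.44,.3,.25),6); shift((.442,-.04,.22),6)
E
```

```text
t 0.15 pos [0.2147 0.5866 0.2306] toolz [-0.    -0.001 -1.   ] yaw_y 69.9 q7 -0.15 F [-0.2  0.3  0.1] w 0.998
SHIFT mm [-310.1 -191.7  -19.1] yaw 63.9
t 0.15 pos [0.2147 0.5866 0.2306] toolz [-0.    -0.001 -1.   ] yaw_y 69.9 q7 -0.15 F [-0.2  0.3  0.1] w 0.998
SHIFT mm [-428.8 -510.3   11.3] yaw 63.9
```

```bash
python3 -m handwheel '-35 -22 -10 7 85;-70 -44 -19 14 85;-105 -66 -19 21 85;-140 -88 -19 28 85;-175 -110 -19 35 85;-210 -132 -19 42 85;-245 -154 -19 49 85;-280 -176 -19 56 85;-310 -192 -19 64 85;-310 -192 -19 64 85'
python3 - <<'E'
from h import *
shift((.442,-.04,.22),6)
E
```

```text
t: 0.98
tool_pos: [0.445, 0.2923, 0.2501]
orientation: [0.676, 0.737, -0.001, 0.003]
ft_force: [-0.4, -0.9, 0.4]
gripper_width: 0.996
t 0.98 pos [0.445  0.2923 0.2501] toolz [ 0.003 -0.005 -1.   ] yaw_y 4.9 q7 -0.5 F [-0.4 -0.9  0.4] w 0.996
SHIFT mm [-330.7  -31.3   31.7] yaw -1.1
```

```bash
python3 -m handwheel '-38 -4 4 0 85;-76 -8 8 0 85;-114 -12 12 0 85;-152 -15 16 0 85;-190 -18 20 -1 85;-228 -22 24 -1 85;-266 -26 28 -1 85;-304 -29 31 -1 85;-331 -31 32 -1 85;-331 -31 32 -1 85'
python3 - <<'E'
from h import *
snap("wrist","w1")
shift((.442,-.107,.1),6)
E
```

```text
t: 1.82
tool_pos: [0.4416, -0.0462, 0.2197]
orientation: [0.673, 0.74, -0.002, 0.003]
ft_force: [-0.5, 0.4, 0.8]
gripper_width: 0.996
t 1.87 pos [ 0.4419 -0.043   0.2196] toolz [ 0.002 -0.006 -1.   ] yaw_y 5.6 q7 0.22 F [0.3 0.4 0.4] w 0.998
SHIFT mm [-62.9  -6.4 120. ] yaw -0.4
```

View pics/w1.png

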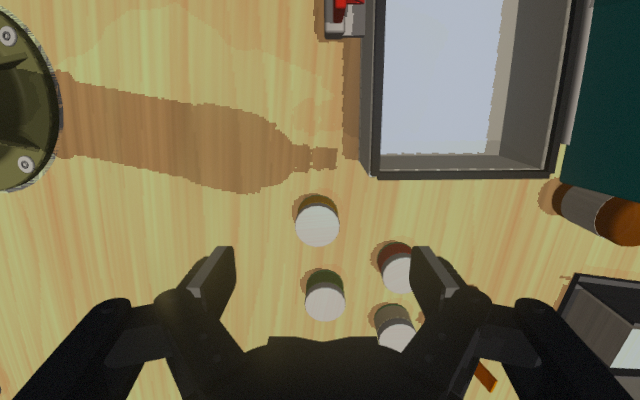

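The wrist view shows steel lids at yellow (317,225), green (324,295), red (~400,270) and cream (~396,333). The keeper's near rim corners are at (370,178) and (553,177).

```bash
cat >> h.py <<'E'
def lids(im,n,s,z=.044,lo=150,minA=150,thr=45):
    h=im.astype(int); m=((h.min(2)>lo)&(h.max(2)-h.min(2)<thr)).astype(np.uint8)*255
    m=cv2.morphologyEx(m,cv2.MORPH_OPEN,np.ones((3,3),np.uint8))
    cs,_=cv2.findContours(m,cv2.RETR_EXTERNAL,cv2.CHAIN_APPROX_NONE); out=[]
    for c in cs:
        A=cv2.contourArea(c)
        if A<minA or A>6000: continue
        hu=cv2.convexHull(c); (u,v),r=cv2.minEnclosingCircle(hu); e=cv2.fitEllipse(hu) if len(hu)>5 else ((u,v),(0,0),0)
        X=onz(n,e[0],z,s); out.append((A,e[0],e[1],X)); print(int(A),np.round(e[0],1),np.round(e[1],1),np.round(X,4))
    return out
E
python3 - <<'E'
from h import *
im=cv2.imread("pics/w1.png"); s=env.observe()
lids(im,"wrist",s)
for c in [(370,178),(553,177)]: print(np.round(onz("wrist",c,.1,s),4))
E
```

```text
661 [631.6 351.7] [31.1 49.7] [ 0.9208 -0.2626  0.044 ]
590 [396.9 337.2] [25.1 35.1] [ 0.5612 -0.2517  0.044 ]
955 [324.7 304.3] [32.6 38.8] [ 0.4616 -0.2087  0.044 ]
707 [401.5 275.4] [33.9 37.3] [ 0.55   -0.1588  0.044 ]
1313 [316.9 225.9] [40.1 43.2] [ 0.4422 -0.104   0.044 ]
[ 0.4837 -0.0297  0.1   ]
[ 0.6531 -0.0116  0.1   ]
```

```bash
python3 -m handwheel '-31 -3 40 0 85;-61 -6 80 0 85;-61 -6 120 0 85;-61 -6 160 0 85;-61 -6 195 0 85;-61 -6 203 0 85;-61 -6 203 0 85'
python3 - <<'E'
from h import *
shift((.442,-.105,.016),6)
E
```

```text
t: 2.45
tool_pos: [0.4404, -0.1036, 0.0136]
orientation: [0.671, 0.741, -0.003, -0.0]
ft_force: [0.2, -0.4, -0.6]
gripper_width: 0.993
t 2.45 pos [ 0.4404 -0.1036  0.0136] toolz [-0.004 -0.004 -1.   ] yaw_y 5.7 q7 0.5 F [ 0.2 -0.4 -0.6] w 0.993
SHIFT mm [-1.5  1.4 -2.4] yaw -0.3
```

```bash
python3 -m handwheel '-1 1 -2 0 85;-1 1 -2 0 40;-1 1 -2 0 40;-1 1 -2 0 40;-1 1 -2 0 40;-1 1 -2 0 40;-1 1 -2 0 40;-1 1 -2 0 40' 50
python3 - <<'E'
from h import *
a=np.radians(6);C=np.array([.551,.139]);ex=np.array([np.cos(a),np.sin(a)]);ey=np.array([-np.sin(a),np.cos(a)])
for v in(.105,.035,-.035,-.105): print(v,C+v*ey)
p=C+.105*ey
shift((.442,-.105,.18)); shift((*p,.18),6)
E
```

```text
t: 3.12
tool_pos: [0.4426, -0.1043, 0.0173]
orientation: [0.671, 0.741, -0.002, 0.001]
ft_force: [-0.8, 1.9, 9.4]
gripper_width: 0.594
0.105 [0.54002451 0.2434248 ]
0.035 [0.5473415  0.17380827]
-0.035 [0.5546585  0.10419173]
-0.105 [0.56197549 0.0345752 ]
t 3.12 pos [ 0.4426 -0.1043  0.0173] toolz [-0.001 -0.004 -1.   ] yaw_y 5.7 q7 0.5 F [-0.8  1.9  9.4] w 0.594
SHIFT mm [  -1.3   -0.9 -162.7] yaw None
t 3.12 pos [ 0.4426 -0.1043  0.0173] toolz [-0.001 -0.004 -1.   ] yaw_y 5.7 q7 0.5 F [-0.8  1.9  9.4] w 0.594
SHIFT mm [ 335.7  131.3 -164.1] yaw -0.3
```

```bash
python3 -m handwheel '0 0 -40 0 40;0 0 -80 0 40;0 0 -120 0 40;0 0 -164 0 40;38 15 -164 0 40;76 30 -164 0 40;114 45 -164 0 40;152 60 -164 0 40;190 75 -164 0 40;228 90 -164 0 40'
python3 - <<'E'
from h import *
shift((.54,.2434,.18),6)
snap("wrist","w2");snap("side","s2")
E
```

```text
t: 3.95
tool_pos: [0.5096, 0.1343, 0.1816]
orientation: [0.671, 0.741, -0.001, 0.001]
ft_force: [1.0, -0.3, -1.3]
gripper_width: 0.593
t 3.95 pos [0.5096 0.1343 0.1816] toolz [ 0.    -0.003 -1.   ] yaw_y 5.7 q7 -0.09 F [ 1.  -0.3 -1.3] w 0.593
SHIFT mm [105.5  41.1   1.3] yaw -0.3
```

View pics/w2.png

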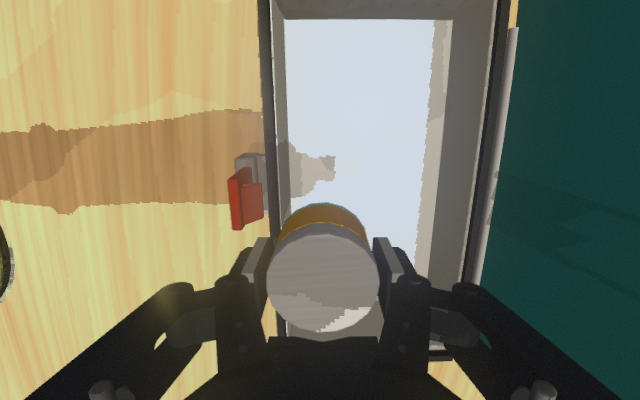

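View pics/s2.png

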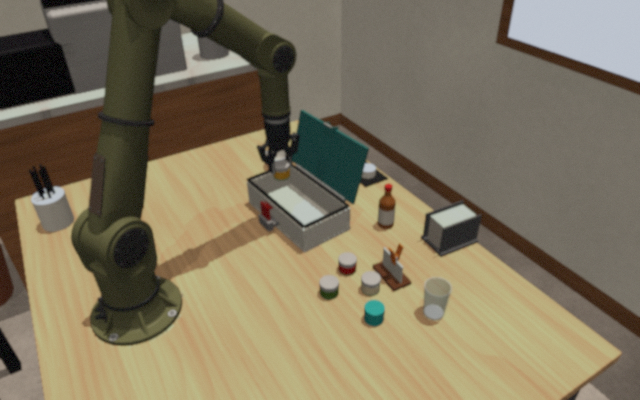

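Jar held: yellow at (322,280) in the wrist view, gasket side edges at (268,120) and (496,120), catch at (246,190).

```bash
python3 - <<'E'
from h import *
s=env.observe()
for c in [(261,30),(270,150),(505,30),(484,200),(246,200)]: print(np.round(onz("wrist",c,.1,s),4))
im=cv2.imread("pics/w2.png")
E
python3 -m handwheel '35 14 0 0 40;70 28 0 0 40;106 41 1 0 40;106 41 1 0 40;106 41 40 0 40;106 41 80 0 40;106 41 120 0 40;106 41 140 0 40;106 41 140 0 40'
python3 - <<'E'
from h import *
shift((.54,.2434,.0275),6)
E
```

```text
[0.4561 0.2577 0.1   ]
[0.4676 0.1771 0.1   ]
[0.6217 0.2782 0.1   ]
[0.6372 0.1567 0.1   ]
[0.4514 0.1362 0.1   ]
t: 4.8
tool_pos: [0.5363, 0.2495, 0.0373]
orientation: [0.667, 0.745, -0.003, -0.001]
ft_force: [-0.3, 0.7, -0.8]
gripper_width: 0.595
t 4.8 pos [0.5363 0.2495 0.0373] toolz [-0.006 -0.002 -1.   ] yaw_y 6.3 q7 -0.22 F [-0.3  0.7 -0.8] w 0.595
SHIFT mm [-6.4  3.1  9.8] yaw 0.3
```

```bash
python3 -m handwheel '-6 3 0 0 40;-6 3 0 0 40;-6 3 6 0 40;-6 3 8 0 40;-6 3 9 0 40;-6 3 9 0 40;-6 3 9 0 40'
python3 - <<'E'
from h import *
shift((.54,.2434,.0265),6)
E
```

```text
t: 5.38
tool_pos: [0.54, 0.244, 0.0287]
orientation: [0.667, 0.745, -0.003, -0.001]
ft_force: [0.2, -0.1, -2.1]
gripper_width: 0.591
t 5.38 pos [0.54   0.244  0.0287] toolz [-0.006 -0.002 -1.   ] yaw_y 6.3 q7 -0.2 F [ 0.2 -0.1 -2.1] w 0.591
SHIFT mm [-0.6 -0.1  2.2] yaw 0.3
```

```bash
python3 -m handwheel '0 0 2 0 40;0 0 3 0 40;0 0 3 0 40;0 0 3 0 40;0 0 3 0 68;0 0 3 0 68;0 0 3 0 68'
python3 - <<'E'
from h import *
shift((.54,.2434,.18),6)
E
```

```text
t: 5.97
tool_pos: [0.5402, 0.2441, 0.0259]
orientation: [0.667, 0.745, -0.002, -0.001]
ft_force: [-0.5, -0.4, -0.6]
gripper_width: 0.798
t 5.97 pos [0.5402 0.2441 0.0259] toolz [-0.005 -0.002 -1.   ] yaw_y 6.3 q7 -0.2 F [-0.5 -0.4 -0.6] w 0.798
SHIFT mm [  -0.9   -1.1 -154.1] yaw 0.3
```

Released. Lift and take a side picture to re-check the other jars.

```bash
python3 -m handwheel '0 0 -40 0 68;0 0 -80 0 68;0 0 -120 0 68;0 0 -154 0 68;-40 -5 -165 0 80;-80 -15 -165 0 80;-120 -25 -165 0 80;-160 -35 -165 0 80;-200 -45 -165 0 80;-240 -55 -165 0 80'
python3 - <<'E'
from h import *
shift((.555,-.10,.2),6)
E
```

```text
t: 6.8
tool_pos: [0.5123, -0.002, 0.1919]
orientation: [0.667, 0.745, -0.002, -0.001]
ft_force: [0.5, -0.1, -0.3]
gripper_width: 0.937
t 6.8 pos [ 0.5123 -0.002   0.1919] toolz [-0.004 -0.002 -1.   ] yaw_y 6.4 q7 0.18 F [ 0.5 -0.1 -0.3] w 0.937
SHIFT mm [-102.1   31.5   -8.1] yaw 0.4
```

```bash
python3 -m handwheel '-35 15 -10 0 80;-75 20 -15 0 80;-75 20 -15 0 80;-75 20 -15 0 80'
python3 - <<'E'
from h import *
im,s=snap("wrist","w3"); lids(im,"wrist",s); shift((.5525,-.16,.2),6)
E
```

```text
t: 7.13
tool_pos: [0.5407, -0.0776, 0.2074]
orientation: [0.669, 0.743, -0.002, -0.0]
ft_force: [-0.4, 1.7, -0.6]
gripper_width: 0.935
2593 [612.9 338.5] [50.4 87. ] [ 0.9541 -0.2569  0.044 ]
1020 [325.1 322. ] [33.2 40.7] [ 0.563  -0.2588  0.044 ]
662 [245.9 282.1] [35.  37.3] [ 0.4646 -0.2127  0.044 ]
1339 [324.9 251.2] [39.8 44.4] [ 0.5522 -0.1625  0.044 ]
t 7.18 pos [ 0.5404 -0.0752  0.2069] toolz [-0.004 -0.002 -1.   ] yaw_y 6.2 q7 0.32 F [-0.3  0.5  0.2] w 0.933
SHIFT mm [-85.6   2.9   7. ] yaw 0.2
```

View pics/w3.png

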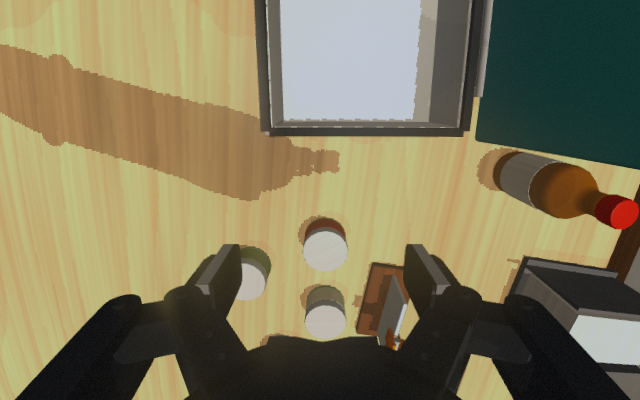

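Red lid at (325,251) → (0.5525,-0.162); cream at (325,322), green at (246,282).

```bash
python3 -m handwheel '-38 2 10 0 80;-86 3 40 0 80;-87 3 40 0 80;-87 3 80 0 80;-87 3 120 0 80;-87 3 160 0 80;-87 3 187 0 80;-87 3 190 0 80;-87 3 190 0 80'
python3 - <<'E'
from h import *
shift((.5525,-.162,.017),6)
E
```

```text
t: 7.93
tool_pos: [0.5511, -0.1597, 0.0157]
orientation: [0.667, 0.745, -0.003, -0.003]
ft_force: [0.2, -0.8, 0.6]
gripper_width: 0.942
t 7.93 pos [ 0.5511 -0.1597  0.0157] toolz [-0.008  0.    -1.   ] yaw_y 6.3 q7 0.55 F [ 0.2 -0.8  0.6] w 0.942
SHIFT mm [-2.5  1.2 -1.3] yaw 0.3
```

```bash
python3 -m handwheel '-2 1 -2 0 80;-2 1 -2 0 40;-2 1 -2 0 40;-2 1 -2 0 40;-2 1 -2 0 40;-2 1 -2 0 40;-2 1 -2 0 40' 50
python3 - <<'E'
from h import *
shift((.5525,-.162,.18),6);shift((.5473,.1738,.18),6)
E
```

```text
t: 8.52
tool_pos: [0.5535, -0.1617, 0.0199]
orientation: [0.667, 0.745, -0.002, -0.001]
ft_force: [-1.1, 0.9, 8.3]
gripper_width: 0.59
t 8.52 pos [ 0.5535 -0.1617  0.0199] toolz [-0.004 -0.001 -1.   ] yaw_y 6.3 q7 0.55 F [-1.1  0.9  8.3] w 0.59
SHIFT mm [  -0.2   -1.8 -160.1] yaw 0.3
t 8.52 pos [ 0.5535 -0.1617  0.0199] toolz [-0.004 -0.001 -1.   ] yaw_y 6.3 q7 0.55 F [-1.1  0.9  8.3] w 0.59
SHIFT mm [ 334.2   30.1 -160.2] yaw 0.3
```

```bash
python3 -m handwheel '0 0 -40 0 40;0 0 -80 0 40;0 0 -120 0 40;0 0 -160 0 40;40 4 -160 0 40;80 8 -160 0 40;120 12 -160 0 40;160 16 -160 0 40;200 20 -160 0 40;240 24 -160 0 40'
python3 - <<'E'
from h import *
shift((.5473,.1738,.045),6)
E
```

```text
t: 9.35
tool_pos: [0.5512, 0.0814, 0.1809]
orientation: [0.667, 0.745, -0.001, -0.001]
ft_force: [0.1, 1.1, -1.2]
gripper_width: 0.593
t 9.35 pos [0.5512 0.0814 0.1809] toolz [-0.003 -0.    -1.   ] yaw_y 6.3 q7 0.05 F [ 0.1  1.1 -1.2] w 0.593
SHIFT mm [ 92.2   6.7 136. ] yaw 0.3
```

```bash
python3 -m handwheel '40 3 0 0 40;80 6 0 0 40;90 7 0 0 40;90 7 0 0 40;90 7 40 0 40;90 7 80 0 40;90 7 120 0 40;90 7 138 0 40;90 7 138 0 40'
python3 - <<'E'
from h import *
shift((.5473,.1738,.028),6)
E
```

```text
t: 10.1
tool_pos: [0.5452, 0.1694, 0.0394]
orientation: [0.668, 0.745, -0.004, -0.003]
ft_force: [0.4, 0.2, -1.6]
gripper_width: 0.585
t 10.1 pos [0.5452 0.1694 0.0394] toolz [-0.01  -0.003 -1.   ] yaw_y 6.2 q7 -0.06 F [ 0.4  0.2 -1.6] w 0.585
SHIFT mm [ 4.2  2.7 11.4] yaw 0.2
```

```bash
python3 -m handwheel '4 2 0 0 40;4 2 4 0 40;4 2 9 0 40;4 2 12 0 40;4 2 12 0 40;4 2 12 0 40;4 2 12 0 68;4 2 12 0 68;4 2 12 0 68'
python3 - <<'E'
from h import *
shift((.5473,.1738,.18),6)
E
```

```text
t: 10.85
tool_pos: [0.5468, 0.1736, 0.0277]
orientation: [0.668, 0.745, -0.004, -0.002]
ft_force: [-0.0, 0.0, 0.8]
gripper_width: 0.797
t 10.85 pos [0.5468 0.1736 0.0277] toolz [-0.009 -0.003 -1.   ] yaw_y 6.2 q7 -0.06 F [-0.   0.   0.8] w 0.797
SHIFT mm [-1.000e-01 -9.000e-01 -1.523e+02] yaw 0.2
```

```bash
python3 -m handwheel '0 0 -40 0 68;0 0 -80 0 68;0 0 -120 0 68;-10 -4 -155 0 68;-50 -20 -170 0 80;-90 -36 -170 0 80;-130 -52 -170 0 80;-170 -68 -170 0 80;-210 -84 -170 0 80;-250 -100 -170 0 80'
python3 -m handwheel '-35 -15 -3 0 80;-35 -15 -3 0 80;-35 -15 -3 0 80'
python3 - <<'E'
from h import *
im,s=snap("wrist","w4"); lids(im,"wrist",s); shift((.463,-.211,.2),6)
E
```

```text
t: 11.68
tool_pos: [0.478, -0.0766, 0.1994]
orientation: [0.667, 0.745, -0.004, -0.002]
ft_force: [1.3, -0.6, -0.1]
gripper_width: 0.938
t: 11.93
tool_pos: [0.4661, -0.1156, 0.2032]
orientation: [0.67, 0.743, -0.004, -0.002]
ft_force: [0.9, 1.4, 0.0]
gripper_width: 0.937
1034 [391.5 303.8] [34.2 40.6] [ 0.5622 -0.2589  0.044 ]
1294 [309.9 261.2] [39.1 43.8] [ 0.4612 -0.2124  0.044 ]
t 11.98 pos [ 0.4668 -0.1134  0.2029] toolz [-0.008 -0.002 -1.   ] yaw_y 6.1 q7 0.42 F [-0.1  0.2  0.2] w 0.941
SHIFT mm [-96.6 -14.2   3.1] yaw 0.1
```

View pics/w4.png

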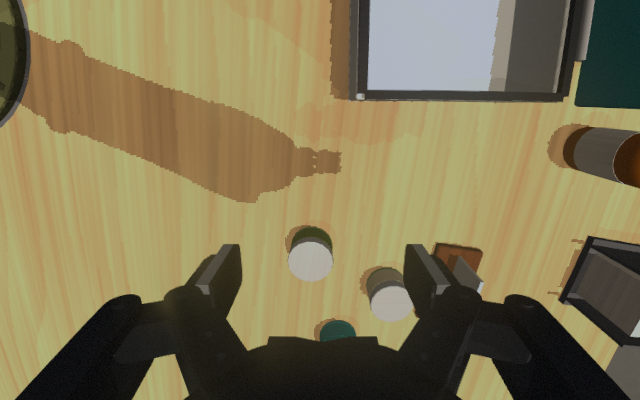

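Green lid at (310,261) → (0.4615,-0.212), unmoved.

```bash
python3 -m handwheel '-40 -7 10 0 80;-80 -13 30 0 80;-98 -16 40 0 80;-98 -16 80 0 80;-98 -16 120 0 80;-98 -16 160 0 80;-98 -16 184 0 80;-98 -16 185 0 80;-98 -16 185 0 80'
python3 - <<'E'
from h import *
shift((.4615,-.2122,.018),6)
E
```

```text
t: 12.73
tool_pos: [0.4599, -0.2113, 0.0172]
orientation: [0.668, 0.745, -0.004, -0.004]
ft_force: [0.3, -0.7, 0.1]
gripper_width: 0.936
t 12.73 pos [ 0.4599 -0.2113  0.0172] toolz [-0.011 -0.001 -1.   ] yaw_y 6.2 q7 0.75 F [ 0.3 -0.7  0.1] w 0.936
SHIFT mm [-1.1  1.5 -0.8] yaw 0.2
```

```bash
python3 -m handwheel '-1 1 -1 0 80;-1 1 -1 0 40;-1 1 -1 0 40;-1 1 -1 0 40;-1 1 -1 0 40;-1 1 -1 0 40;-1 1 -1 0 40' 50
python3 - <<'E'
from h import *
shift((.4615,-.2122,.18),6);shift((.5547,.1042,.18),6)
E
```

```text
t: 13.32
tool_pos: [0.4621, -0.2123, 0.0201]
orientation: [0.667, 0.745, -0.003, -0.002]
ft_force: [-0.5, 2.7, 10.1]
gripper_width: 0.594
t 13.32 pos [ 0.4621 -0.2123  0.0201] toolz [-0.008 -0.001 -1.   ] yaw_y 6.3 q7 0.75 F [-0.5  2.7 10.1] w 0.594
SHIFT mm [ 1.000e-01 -1.800e+00 -1.599e+02] yaw 0.3
t 13.32 pos [ 0.4621 -0.2123  0.0201] toolz [-0.008 -0.001 -1.   ] yaw_y 6.3 q7 0.75 F [-0.5  2.7 10.1] w 0.594
SHIFT mm [ 304.4  125.3 -161. ] yaw 0.3
```

```bash
python3 -m handwheel '0 0 -40 0 40;0 0 -80 0 40;0 0 -120 0 40;0 0 -161 0 40;37 15 -161 0 40;74 30 -161 0 40;111 45 -161 0 40;148 60 -161 0 40;185 76 -161 0 40;222 91 -161 0 40'
python3 - <<'E'
from h import *
shift((.5547,.1042,.045),6)
E
```

```text
t: 14.15
tool_pos: [0.5297, 0.0205, 0.1814]
orientation: [0.667, 0.745, -0.002, -0.002]
ft_force: [0.8, -0.4, -2.6]
gripper_width: 0.592
t 14.15 pos [0.5297 0.0205 0.1814] toolz [-0.006 -0.001 -1.   ] yaw_y 6.3 q7 0.18 F [ 0.8 -0.4 -2.6] w 0.592
SHIFT mm [ 80.5  34.8 136.2] yaw 0.3
```

```bash
python3 -m handwheel '37 17 0 0 40;78 34 0 0 40;79 34 0 0 40;79 34 0 0 40;79 34 40 0 40;79 34 80 0 40;79 34 120 0 40;79 34 138 0 40;79 34 138 0 40'
python3 - <<'E'
from h import *
shift((.5547,.1042,.028),6)
E
```

```text
t: 14.9
tool_pos: [0.551, 0.1009, 0.0398]
orientation: [0.668, 0.744, -0.005, -0.004]
ft_force: [-0.6, -0.4, -1.5]
gripper_width: 0.591
t 14.9 pos [0.551  0.1009 0.0398] toolz [-0.013 -0.003 -1.   ] yaw_y 6.2 q7 0.09 F [-0.6 -0.4 -1.5] w 0.591
SHIFT mm [ 2.8  4.2 11.7] yaw 0.2
```

```bash
python3 -m handwheel '3 4 0 0 40;3 4 4 0 40;3 4 9 0 40;3 4 12 0 40;3 4 12 0 40;3 4 12 0 40;3 4 12 0 68;3 4 12 0 68;3 4 12 0 68'
python3 - <<'E'
from h import *
shift((.5547,.1042,.18),6)
E
```

```text
t: 15.65
tool_pos: [0.5546, 0.1044, 0.028]
orientation: [0.668, 0.744, -0.005, -0.004]
ft_force: [0.6, 0.1, -0.3]
gripper_width: 0.795
t 15.65 pos [0.5546 0.1044 0.028 ] toolz [-0.013 -0.003 -1.   ] yaw_y 6.2 q7 0.09 F [ 0.6  0.1 -0.3] w 0.795
SHIFT mm [  -0.4   -1.9 -152. ] yaw 0.2
```

```bash
python3 -m handwheel '0 0 -40 0 68;0 0 -80 0 68;0 0 -120 0 68;-10 -4 -160 0 68;-50 -16 -170 -7 80;-90 -28 -170 -14 80;-130 -40 -170 -21 80;-170 -52 -170 -28 80;-210 -64 -170 -35 80;-250 -76 -170 -42 80'
python3 - <<'E'
from h import *
shift((.47,-.259,.21),94)
E
```

```text
t: 16.48
tool_pos: [0.5084, -0.1484, 0.1997]
orientation: [0.357, 0.934, -0.004, -0.005]
ft_force: [1.3, 0.0, 0.1]
gripper_width: 0.936
t 16.48 pos [ 0.5084 -0.1484  0.1997] toolz [-0.012 -0.003 -1.   ] yaw_y 48.2 q7 1.14 F [1.3 0.  0.1] w 0.936
SHIFT mm [ -45.  -108.1   -9.5] yaw -45.8
```

```bash
python3 -m handwheel '-15 -36 -10 -7 80;-30 -72 -10 -14 80;-45 -108 -10 -21 80;-45 -108 -10 -28 80;-45 -108 -10 -35 80;-45 -108 -10 -42 80;-45 -108 -10 -46 80;-45 -108 -10 -46 80'
python3 - <<'E'
from h import *
im,s=snap("wrist","w5"); lids(im,"wrist",s); shift((.5618,-.2588,.2),92)
E
```

```text
t: 17.15
tool_pos: [0.4697, -0.2592, 0.2106]
orientation: [-0.038, 0.999, -0.001, -0.006]
ft_force: [0.3, -0.1, 0.0]
gripper_width: 0.936
1280 [315.6 257.2] [39.  43.4] [ 0.5615 -0.2606  0.044 ]
3043 [586.2 269.2] [ 72.4 106.5] [0.5566 0.068  0.044 ]
257 [617.9 236.4] [21.1 29.3] [0.5119 0.0951 0.044 ]
t 17.2 pos [ 0.4698 -0.2591  0.2106] toolz [-0.012 -0.003 -1.   ] yaw_y 94.1 q7 2.07 F [-0.8 -0.2 -0.6] w 0.937
SHIFT mm [-91.9  -6.2   9.5] yaw 2.1
```

View pics/w5.png

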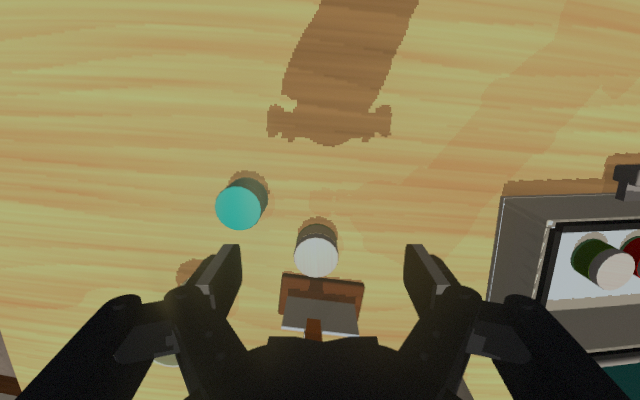

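Candidates: the steel-lidded cream/grey jar at wrist (316,257), and the turquoise one at (238,208), which has the same shape but is excluded. The first fits "cream, steel lid". I'll confirm it with a crop.

```bash
python3 - <<'E'
from h import *
im=cv2.imread("pics/w5.png");crop(im,200,400,160,350,4,"w5c"); s=env.observe()
for c,z in [((281,275),.012),((364,283),.012),((282,327),.07),((357,334),.07)]: print(np.round(onz("wrist",c,z,s),4))
shift((.5600,-.2600,.018),90)
E
```

```text
[ 0.6071 -0.3032  0.012 ]
[ 0.6111 -0.1957  0.012 ]
[ 0.6388 -0.2935  0.07  ]
[ 0.6423 -0.2076  0.07  ]
t 17.2 pos [ 0.4698 -0.2591  0.2106] toolz [-0.012 -0.003 -1.   ] yaw_y 94.1 q7 2.07 F [-0.8 -0.2 -0.6] w 0.937
SHIFT mm [-92.2  -6.9 191.5] yaw 4.1
```

View pics/w5c.png

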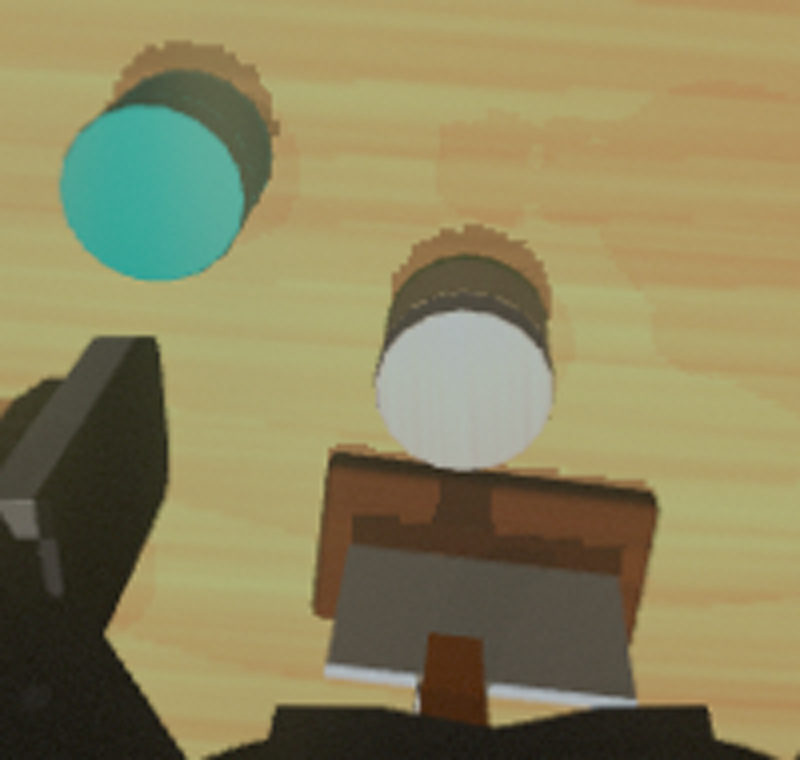

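The crop shows a steel lid and dull cream body: cream is the one. The stand's yaw is about -2°.

```bash
python3 -m handwheel '-40 -5 20 4 80;-80 -7 40 4 80;-90 -7 60 4 80;-90 -7 90 4 80;-90 -7 125 4 80;-90 -7 160 4 80;-90 -7 190 4 80;-90 -7 190 4 80;-90 -7 190 4 80'
python3 - <<'E'
from h import *
shift((.559,-.26,.018),90)
E
```

```text
t: 17.95
tool_pos: [0.5569, -0.2597, 0.0185]
orientation: [0.0, 1.0, -0.001, -0.008]
ft_force: [0.6, 0.5, 0.2]
gripper_width: 0.936
t 17.95 pos [ 0.5569 -0.2597  0.0185] toolz [-0.015 -0.002 -1.   ] yaw_y 90.0 q7 1.93 F [0.6 0.5 0.2] w 0.936
SHIFT mm [-2.1 -0.3  0.5] yaw -0.0
```

```bash
python3 -m handwheel '-2 0 0 0 80;-2 0 0 0 40;-2 0 0 0 40;-2 0 0 0 40;-2 0 0 0 40;-2 0 0 0 40;-2 0 0 0 40' 50
python3 - <<'E'
from h import *
shift((.559,-.26,.18),90);shift((.562,.0346,.2),6)
E
```

```text
t: 18.53
tool_pos: [0.5601, -0.2603, 0.0208]
orientation: [0.0, 1.0, -0.002, -0.006]
ft_force: [-0.3, -0.0, 7.2]
gripper_width: 0.591
t 18.53 pos [ 0.5601 -0.2603  0.0208] toolz [-0.012 -0.003 -1.   ] yaw_y 89.9 q7 1.93 F [-0.3 -0.   7.2] w 0.591
SHIFT mm [   3.    -0.2 -159.2] yaw -0.1
t 18.53 pos [ 0.5601 -0.2603  0.0208] toolz [-0.012 -0.003 -1.   ] yaw_y 89.9 q7 1.93 F [-0.3 -0.   7.2] w 0.591
SHIFT mm [   0.5  294.3 -180.2] yaw 83.9
```

```bash
python3 -m handwheel '0 0 -40 0 40;0 0 -80 0 40;0 0 -120 0 40;0 0 -160 0 40;0 20 -178 7 40;0 55 -178 14 40;0 90 -178 21 40;0 125 -178 28 40;0 160 -178 35 40;0 195 -178 42 40'
python3 - <<'E'
from h import *
shift((.562,.0346,.18),6)
E
```

```text
t: 19.37
tool_pos: [0.5621, -0.0631, 0.1992]
orientation: [0.362, 0.932, -0.003, -0.004]
ft_force: [0.6, 0.1, -1.9]
gripper_width: 0.586
t 19.37 pos [ 0.5621 -0.0631  0.1992] toolz [-0.01  -0.003 -1.   ] yaw_y 47.6 q7 0.97 F [ 0.6  0.1 -1.9] w 0.586
SHIFT mm [65.9 72.2 18.9] yaw 41.6
```

```bash
python3 -m handwheel '18 20 0 7 40;36 40 0 14 40;54 60 0 21 40;66 72 0 28 40;66 72 0 35 40;66 72 0 42 40;66 72 0 42 40;66 72 0 42 40'
python3 - <<'E'
from h import *
snap("wrist","w6")
shift((.562,.0346,.045),6)
E
```

```text
t: 20.03
tool_pos: [0.5618, 0.0347, 0.1995]
orientation: [0.671, 0.742, -0.004, -0.003]
ft_force: [-0.3, -0.4, -2.6]
gripper_width: 0.589
t 20.08 pos [0.5618 0.0345 0.1995] toolz [-0.01  -0.003 -1.   ] yaw_y 5.8 q7 0.17 F [-0.9  0.4 -1.6] w 0.591
SHIFT mm [  0.4   1.7 154.4] yaw -0.2
```

View pics/w6.png

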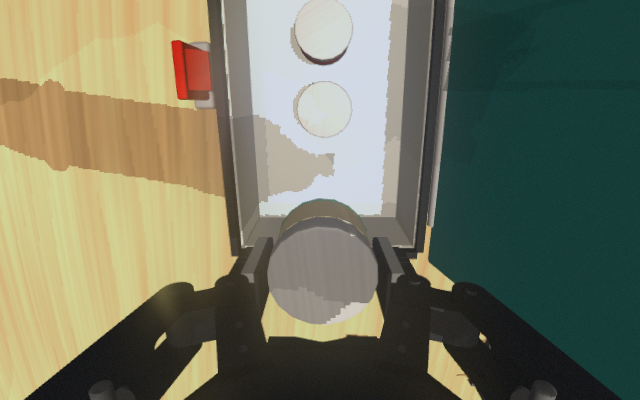

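```bash
python3 -m handwheel '6 2 20 0 40;6 2 60 0 40;6 2 100 0 40;6 2 135 0 40;6 2 152 0 40;6 2 160 0 40;6 2 160 0 40'
python3 - <<'E'
from h import *
shift((.5615,.0396,.0285),6)
E
```

```text
t: 20.67
tool_pos: [0.5608, 0.0398, 0.038]
orientation: [0.67, 0.742, -0.005, -0.004]
ft_force: [0.1, -0.7, -1.4]
gripper_width: 0.589
t 20.67 pos [0.5608 0.0398 0.038 ] toolz [-0.013 -0.003 -1.   ] yaw_y 5.9 q7 0.24 F [ 0.1 -0.7 -1.4] w 0.589
SHIFT mm [-0.2  0.8  9.5] yaw -0.1
```

```bash
python3 -m handwheel '0 0 4 0 40;0 0 8 0 40;0 0 9 0 40;0 0 9 0 40;0 0 9 0 40;0 0 9 0 68;0 0 9 0 68;0 0 9 0 68;0 0 9 0 68'
python3 -m handwheel '0 0 -40 0 68;0 0 -80 0 68;0 0 -120 0 68;0 0 -160 0 68;0 0 -200 0 68;0 -30 -220 0 68;0 -70 -220 0 40;0 -110 -220 0 20;0 -150 -220 0 0;0 -150 -220 0 0'
python3 - <<'E'
from h import *
snap("wrist","w7");snap("scene","sc7");snap("side","s7")
shift((.7,.13,.3),6)
E
```

```text
t: 21.42
tool_pos: [0.5609, 0.0398, 0.0293]
orientation: [0.67, 0.742, -0.005, -0.004]
ft_force: [0.6, 0.2, -0.5]
gripper_width: 0.796
t: 22.25
tool_pos: [0.406, 0.0236, 0.2506]
orientation: [0.67, 0.742, -0.007, -0.006]
ft_force: [-0.8, 0.2, -1.2]
gripper_width: 0.23
t 22.4 pos [0.4148 0.0252 0.2518] toolz [-0.01  -0.002 -1.   ] yaw_y 5.9 q7 0.08 F [0.2 0.4 0.5] w -0.001
SHIFT mm [ 74.9 293.9 -51.3] yaw -0.1
```

View pics/sc7.png

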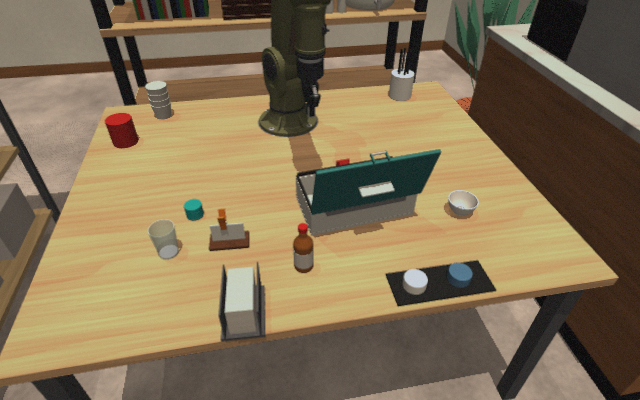

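View pics/s7.png

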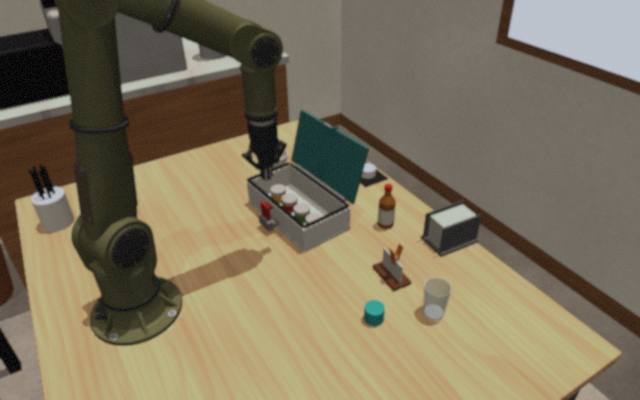

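View pics/w7.png

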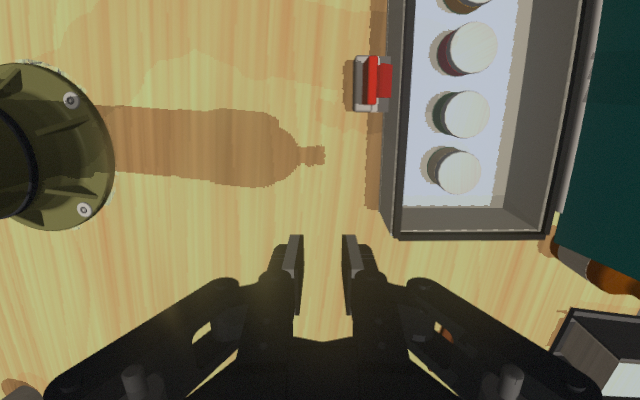

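All four jars stand in the keeper (wrist: lids at (470,48), (463,114), (455,172); yellow at the top edge). No other steel-lidded jar remains on the counter in the scene or side views. Next is the lid: go over it and push from behind.

```bash
python3 - <<'E'
from h import *
S=lambda a,b:(a/2.8+170,b/2.8+140)
# lid front edge corners, scene+side
for a,b in [((318,167),(299,114)),((437,152),(300,114))]: print(a,b)
X,e=tri([ray("scene",(437,153)),ray("side",(299,114))]);print("far top corner",X,e)
X,e=tri([ray("scene",(318,167)),ray("side",(366,148))]);print("near top corner",X,e)
shift((.73,.165,.37),-84)
E
```

```text
(318, 167) (299, 114)
(437, 152) (300, 114)
far top corner [0.67318996 0.31374761 0.2581861 ] [np.float64(0.00011439858922149656), np.float64(0.00011439858922136518)]
near top corner [ 0.71002461 -0.01000935  0.27666098] [np.float64(0.00573446981583309), np.float64(0.005734469815833119)]
t 22.4 pos [0.4148 0.0252 0.2518] toolz [-0.01  -0.002 -1.   ] yaw_y 5.9 q7 0.08 F [0.2 0.4 0.5] w -0.001
SHIFT mm [ 106.5  326.6 -121.7] yaw 89.9
```

```bash
python3 -m handwheel '0 0 -40 7 0;0 0 -80 14 0;0 10 -120 21 0;12 45 -125 28 0;24 80 -125 35 0;36 115 -125 42 0;48 150 -125 49 0;60 185 -125 56 0;72 220 -125 63 0;84 255 -125 70 0'
python3 - <<'E'
from h import *
shift((.755,.165,.37),-84)
E
```

```text
t: 23.23
tool_pos: [0.6639, 0.1368, 0.373]
orientation: [0.975, 0.222, -0.005, 0.0]
ft_force: [1.7, 0.2, 1.7]
gripper_width: -0.002
t 23.23 pos [0.6639 0.1368 0.373 ] toolz [-0.01  -0.003 -1.   ] yaw_y -64.3 q7 -1.15 F [1.7 0.2 1.7] w -0.002
SHIFT mm [94.4 14.   2.1] yaw 19.7
```

```bash
python3 -m handwheel '35 5 0 7 0;70 10 0 14 0;94 14 0 20 0;94 14 0 20 0;94 14 0 20 0'
python3 - <<'E'
from h import *
snap("side","s8"); snap("wrist","w8")
shift((.755,.165,.24),-84)
E
```

```text
t: 23.65
tool_pos: [0.7567, 0.1652, 0.3675]
orientation: [0.999, 0.05, -0.007, 0.002]
ft_force: [-0.4, -0.3, -0.0]
gripper_width: -0.004
t 23.75 pos [0.755  0.1645 0.3713] toolz [-0.01  -0.004 -1.   ] yaw_y -84.3 q7 -1.53 F [-0.3 -0.7  1.6] w 0.0
SHIFT mm [  1.4  -0.9 131.3] yaw -0.3
```

View pics/s8.png

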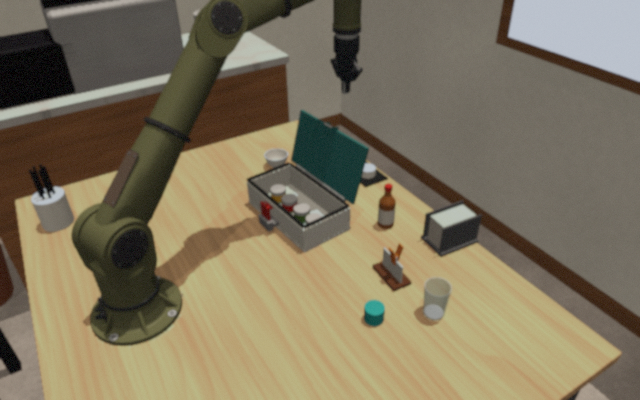

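View pics/w8.png

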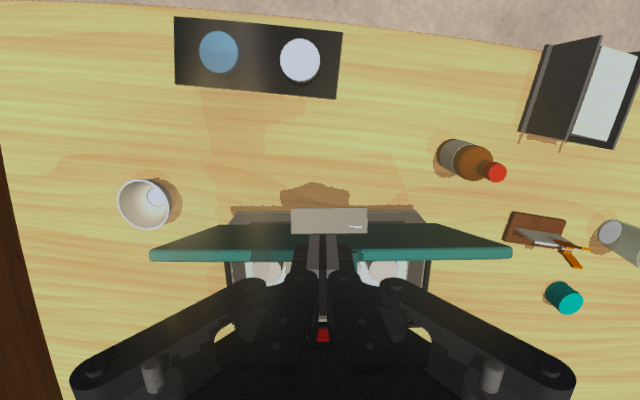

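```bash
python3 - <<'E'
from h import *
s=env.observe()
print("tcp px",proj("wrist",s["tool_pos"],s))
for z in(.265,.28): print([np.round(onz("wrist",c,z,s),4) for c in [(150,261),(330,258),(511,258),(158,248),(505,246)]])
print(np.round(onz("wrist",(330,208),.2,s),4))
E
```

```text
tcp px [321.48806665 251.53157482]
[array([0.6716, 0.3187, 0.265 ]), array([0.6928, 0.1504, 0.265 ]), array([ 0.7082, -0.0206,  0.265 ]), array([0.6863, 0.3099, 0.265 ]), array([ 0.72  , -0.0109,  0.265 ])]
[array([0.6812, 0.3098, 0.28  ]), array([0.7011, 0.1517, 0.28  ]), array([ 0.7156, -0.0089,  0.28  ]), array([0.695 , 0.3015, 0.28  ]), array([7.267e-01, 2.000e-04, 2.800e-01])]
[0.7183 0.1514 0.2   ]
```

```bash
python3 -m handwheel '3 0 35 0 0;3 0 70 0 0;3 0 105 0 0;3 0 130 0 0;3 0 130 0 0;3 0 130 0 0'
python3 - <<'E'
from h import *
shift((.70,.16,.24),-84)
E
```

```text
t: 24.25
tool_pos: [0.7557, 0.1647, 0.2422]
orientation: [0.999, 0.051, -0.006, 0.001]
ft_force: [0.0, -0.5, 0.6]
gripper_width: 0.005
t 24.25 pos [0.7557 0.1647 0.2422] toolz [-0.011 -0.003 -1.   ] yaw_y -84.2 q7 -1.46 F [ 0.  -0.5  0.6] w 0.005
SHIFT mm [-55.8  -0.9   2.8] yaw -0.2
```

```bash
python3 -m handwheel '-10 0 0 0 0;-20 0 0 0 0;-30 0 0 0 0;-40 0 0 0 0;-47 0 0 0 0;-54 0 0 0 0;-61 0 0 0 0;-68 0 0 0 0;-75 0 0 0 0;-75 0 0 0 0'
```

```text
t: 25.08
tool_pos: [0.68, 0.1568, 0.2439]
orientation: [0.999, 0.05, -0.006, 0.001]
ft_force: [1.3, -1.7, 1.4]
gripper_width: 0.001
```

```bash
python3 - <<'E'
from h import *
snap("side","s9");shift((.60,.15,.24),-84)
E
```

```text
t 25.13 pos [0.6804 0.1569 0.2436] toolz [-0.011 -0.003 -1.   ] yaw_y -84.2 q7 -1.43 F [ 0.4 -0.1 -0.3] w -0.0
SHIFT mm [-80.7  -1.2   4.5] yaw -0.2
```

View pics/s9.png

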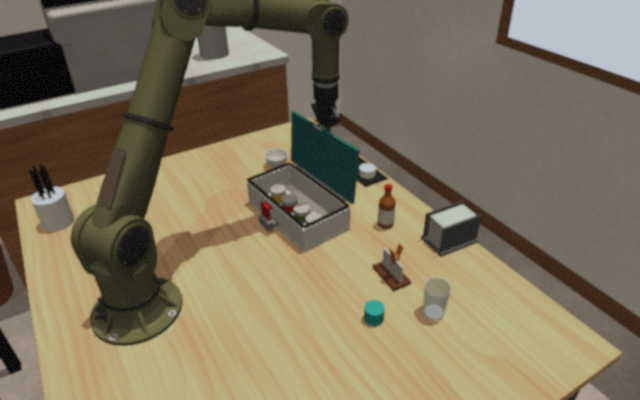

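```bash
python3 -m handwheel '-10 0 0 0 0;-20 0 0 0 0;-30 0 0 0 0;-40 0 0 0 0;-50 0 0 0 0;-60 0 0 0 0;-70 0 0 0 0;-80 0 0 0 0;-90 0 0 0 0;-100 0 0 0 0'
python3 - <<'E'
from h import *
snap("side","s10");snap("scene","sc10");shift((.55,.15,.24),-84)
E
```

```text
t: 25.97
tool_pos: [0.5805, 0.147, 0.2443]
orientation: [0.999, 0.05, -0.006, 0.001]
ft_force: [0.0, -0.4, -0.5]
gripper_width: 0.0
t 26.07 pos [0.5799 0.1469 0.2447] toolz [-0.013 -0.003 -1.   ] yaw_y -84.2 q7 -1.44 F [ 0.3  0.2 -0.1] w 0.001
SHIFT mm [-29.4  -6.1   5.1] yaw -0.2
```

View pics/s10.png

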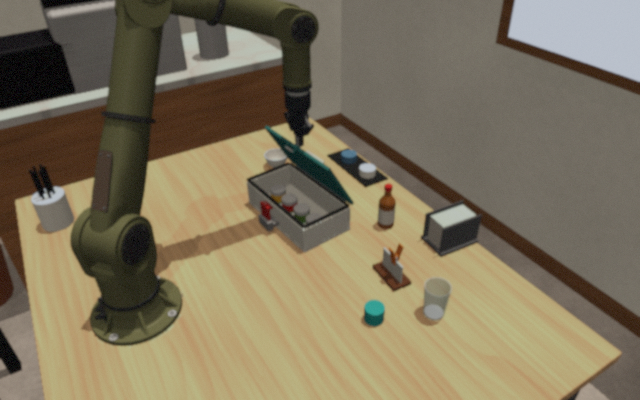

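View pics/sc10.png

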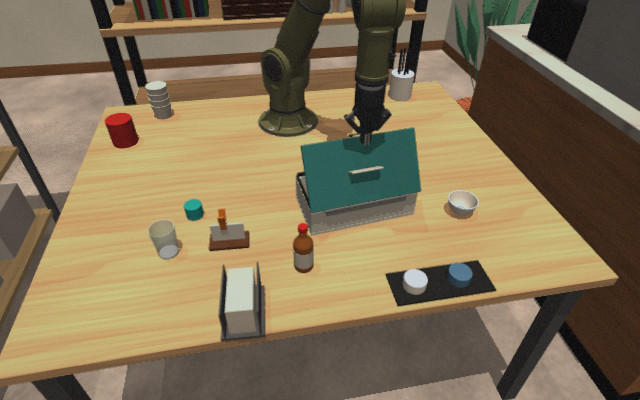

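```bash
python3 -m handwheel '-30 0 -20 0 0;-60 0 -25 0 0;-90 2 -25 0 0;-108 5 -25 0 0;-108 5 -25 0 0;-108 5 -25 0 0;-108 5 -25 0 0;-108 5 -25 0 0'
python3 - <<'E'
from h import *
snap("side","s11");shift((.473,.131,.15),-84)
E
```

```text
t: 26.73
tool_pos: [0.4744, 0.1315, 0.2709]
orientation: [0.999, 0.051, -0.006, 0.001]
ft_force: [0.5, -0.2, -0.3]
gripper_width: -0.005
t 26.78 pos [0.4742 0.1313 0.2708] toolz [-0.013 -0.004 -1.   ] yaw_y -84.2 q7 -1.52 F [-0.3 -0.1  0.3] w -0.004
SHIFT mm [ 3.000e-01 -1.000e-01  1.208e+02] yaw -0.2
```

View pics/s11.png

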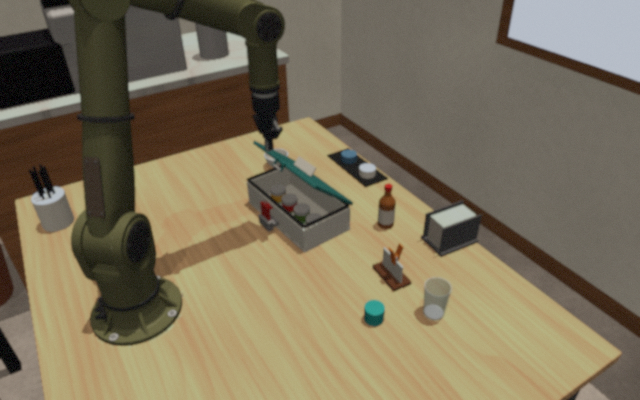

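```bash
python3 -m handwheel '0 0 0 0 0;0 0 0 0 0;0 0 0 0 0;0 0 0 0 0;0 0 0 0 0;0 0 0 0 0;0 0 0 0 0;0 0 0 0 0;0 0 0 0 0;0 0 0 0 0'
python3 -m handwheel '0 0 0 0 0;0 0 0 0 0;0 0 0 0 0;0 0 0 0 0;0 0 0 0 0;0 0 0 0 0;0 0 0 0 0;0 0 0 0 0;0 0 0 0 0;0 0 0 0 0'
python3 - <<'E'
from h import *
snap("side","s12");snap("wrist","w12");shift((.473,.131,.15),-84)
E
```

```text
t: 27.62
tool_pos: [0.4742, 0.1314, 0.2709]
orientation: [0.999, 0.05, -0.006, 0.001]
ft_force: [0.1, 0.0, 1.2]
gripper_width: -0.002
t: 28.45
tool_pos: [0.4742, 0.1313, 0.2709]
orientation: [0.999, 0.05, -0.006, 0.002]
ft_force: [0.2, -0.3, 0.8]
gripper_width: -0.003
t 28.55 pos [0.4742 0.1313 0.2709] toolz [-0.012 -0.004 -1.   ] yaw_y -84.2 q7 -1.52 F [0.2 0.6 0.1] w -0.002
SHIFT mm [ 3.000e-01 -1.000e-01  1.209e+02] yaw -0.2
```

View pics/w12.png

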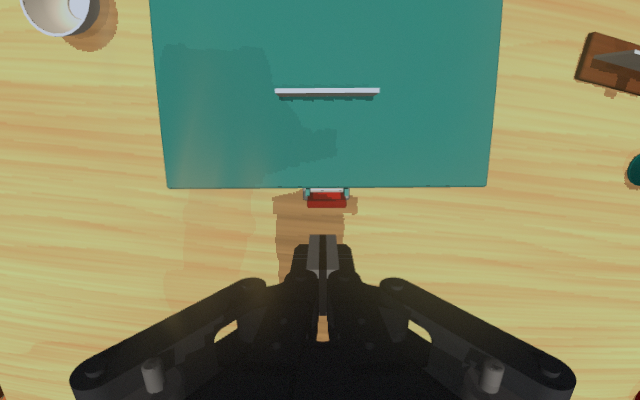

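View pics/s12.png

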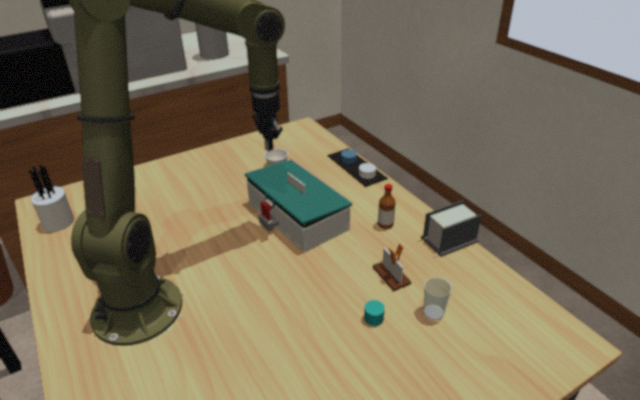

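Lid ajar: front edge at wrist row 187, cols 167–487, with the catch at (327,197).

```bash
python3 - <<'E'
from h import *
s=env.observe()
print([np.round(onz("wrist",c,.117,s),4) for c in [(167,187),(327,187),(487,186)]], onz("wrist",(327,187),.13,s))
print("fin",[np.round(onz("wrist",c,.139,s),4) for c in [(275,90),(380,90)]])
E
python3 -m handwheel '1 0 35 0 0;2 0 70 0 0;3 0 105 0 0;3 0 130 0 0;3 0 138 0 0;3 0 143 0 0;3 0 143 0 0'
```

```text
[array([0.4492, 0.2889, 0.117 ]), array([0.4656, 0.1249, 0.117 ]), array([ 0.4835, -0.0398,  0.117 ])] [0.46931241 0.12550521 0.13      ]
fin [array([0.5538, 0.1796, 0.139 ]), array([0.563 , 0.0896, 0.139 ])]
t: 29.13
tool_pos: [0.4757, 0.131, 0.1279]
orientation: [0.999, 0.05, -0.006, 0.002]
ft_force: [0.3, 1.1, 0.2]
gripper_width: -0.0
```

```bash
python3 -m handwheel '6 3 0 0 0;6 3 5 0 0;6 3 10 0 0;6 3 14 0 0;6 3 18 0 0;6 3 21 0 0;6 3 24 0 0;6 3 26 0 0;6 3 26 0 0'
```

```text
t: 29.88
tool_pos: [0.4821, 0.1286, 0.1031]
orientation: [0.999, 0.05, -0.006, 0.001]
ft_force: [-3.7, -0.7, 18.1]
gripper_width: -0.001
```

```bash
python3 -m handwheel '0 0 2 0 0;0 0 3 0 0;0 0 4 0 0;0 0 5 0 0;0 0 5 0 0;0 0 5 0 0'
```

```text
t: 30.38
tool_pos: [0.482, 0.1286, 0.1]
orientation: [0.999, 0.05, -0.005, -0.0]
ft_force: [-7.4, -1.9, 25.0]
gripper_width: -0.001
```

```bash
python3 -m handwheel '0 0 2 0 0;0 0 2 0 0;0 0 -4 0 0;0 0 -10 0 0;0 0 -40 0 0;0 0 -80 0 0;0 0 -120 0 0;0 0 -160 0 0;0 0 -170 0 0;0 0 -170 0 0'
python3 - <<'E'
from h import *
im,s=snap("wrist","w13");im2,_=snap("side","s13");snap("scene","sc13")
print(env.observe()['ft_force'])
crop(im,120,520,60,260,2,"w13c");crop(im2,230,380,140,260,5,"s13c");shift((.474,.131,.27),-84)
E
```

```text
t: 31.22
tool_pos: [0.4854, 0.1288, 0.2733]
orientation: [0.999, 0.05, -0.002, -0.001]
ft_force: [0.2, 0.5, -0.8]
gripper_width: -0.004
[-0.40795904  0.6113965  -0.45085577]
t 31.37 pos [0.4829 0.1289 0.2688] toolz [-0.012 -0.001 -1.   ] yaw_y -84.2 q7 -1.5 F [-0.4  0.6 -0.5] w 0.002
SHIFT mm [-8.6 -3.  -1.1] yaw -0.2
```

View pics/w13.png

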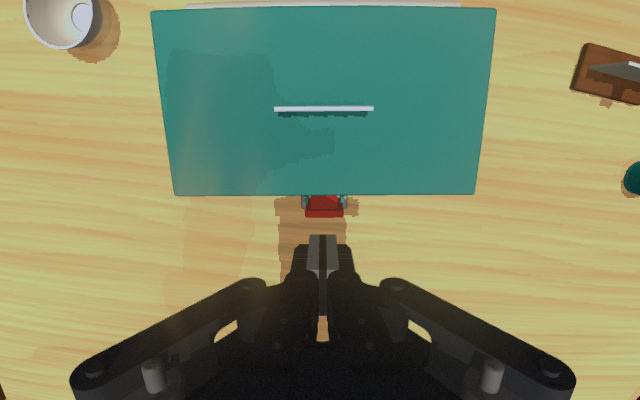

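View pics/s13c.png

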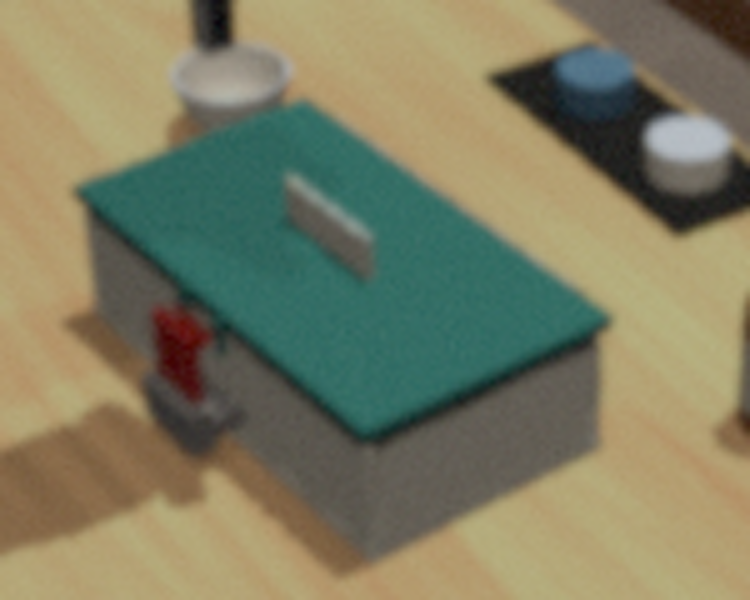

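```bash
python3 - <<'E'
from h import *
s=env.observe(); im=cv2.imread("pics/w13.png")
h=cv2.cvtColor(im,cv2.COLOR_BGR2HSV); m=cv2.inRange(h,(80,100,60),(100,255,255))
m=cv2.morphologyEx(m,cv2.MORPH_CLOSE,np.ones((15,15)))
c=max(cv2.findContours(m,0,1)[0],key=cv2.contourArea); q=cv2.approxPolyDP(cv2.convexHull(c),8,True)[:,0]; print(q.tolist())
q=sorted(q.tolist(),key=lambda p:-p[1])[:2]
for z in (.093,.098,.103,.108,.113): print(z,np.linalg.norm(onz("wrist",q[0],z,s)-onz("wrist",q[1],z,s)), (onz("wrist",q[0],z,s)+onz("wrist",q[1],z,s))/2)
print("fin",[np.round(onz("wrist",c,.133,s),4) for c in [(274,108),(374,108)]])
E
```

```text
[[495, 10], [472, 193], [305, 201], [229, 195], [172, 175], [151, 12], [258, 0], [455, 0]]
0.093 0.08442776017673824 [0.44883701 0.18663874 0.093     ]
0.098 0.0830937614335394 [0.45055951 0.18583754 0.098     ]
0.103 0.08175976269034049 [0.452282   0.18503634 0.103     ]
0.108 0.08042576394714163 [0.4540045  0.18423515 0.108     ]
0.113 0.07909176520394276 [0.45572699 0.18343395 0.113     ]
fin [array([0.5472, 0.1781, 0.133 ]), array([0.5562, 0.0898, 0.133 ])]
```

```bash
python3 - <<'E'
from h import *
s=env.observe(); im=cv2.imread("pics/w13.png")
a=cv2.resize(im[175:215,155:205],None,fx=8,fy=8,interpolation=cv2.INTER_NEAREST);b=cv2.resize(im[175:215,450:500],None,fx=8,fy=8,interpolation=cv2.INTER_NEAREST)
cv2.imwrite("pics/cor.png",np.hstack([a,b]))
for n,q,zs in [("w13",[(174.5,195),(475.5,194)],(.098,.103,.108,.113)),]:
  for z in zs: print(z,np.linalg.norm(onz("wrist",q[0],z,s)-onz("wrist",q[1],z,s)), (onz("wrist",q[0],z,s)+onz("wrist",q[1],z,s))/2)
E
```

```text
0.098 0.33080397720740884 [0.46092602 0.12337328 0.098     ]
0.103 0.3254932043861204 [0.46248209 0.1235749  0.103     ]
0.108 0.32018243156483184 [0.46403816 0.12377651 0.108     ]
0.113 0.31487165874354334 [0.46559423 0.12397812 0.113     ]
```

View pics/cor.png

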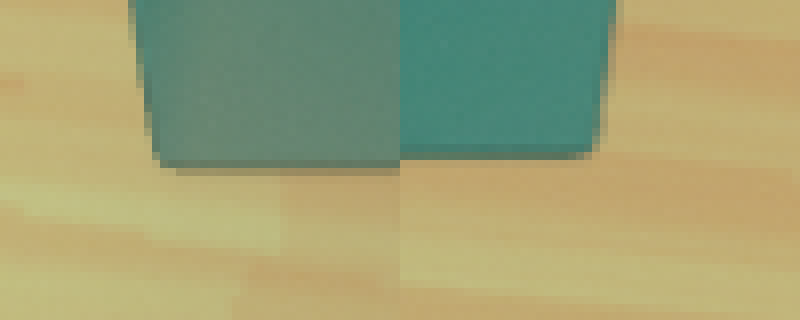

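The front edge spans 300 px, which puts it at z ≈ 0.096–0.10. Ajar it measured 0.1155, so the lid is down and held by the catch. Next, view the clip.

```bash
python3 - <<'E'
from h import *
shift((.635,-.165,.26),-2)
E
python3 -m handwheel '10 20 0 -7 0;22 55 0 -14 10;34 90 0 -21 20;46 125 0 -28 30;58 160 0 -35 40;70 195 0 -42 50;82 230 0 -49 50;95 260 0 -56 50;110 280 0 -63 50;120 305 0 -70 50'
python3 - <<'E'
from h import *
shift((.635,-.165,.26),-2)
E
```

```text
t 31.37 pos [0.4829 0.1289 0.2688] toolz [-0.012 -0.001 -1.   ] yaw_y -84.2 q7 -1.5 F [-0.4  0.6 -0.5] w 0.002
SHIFT mm [121.9 307.7   7.1] yaw -82.2
t: 32.2
tool_pos: [0.6333, -0.163, 0.2641]
orientation: [0.787, 0.616, -0.006, -0.006]
ft_force: [0.7, 0.4, -0.3]
gripper_width: 0.585
t 32.2 pos [ 0.6333 -0.163   0.2641] toolz [-0.016  0.002 -1.   ] yaw_y -13.9 q7 0.15 F [ 0.7  0.4 -0.3] w 0.585
SHIFT mm [-1.5  2.2  4. ] yaw -11.9
```

```bash
python3 -m handwheel '0 0 0 -6 75;-1 1 0 -12 85;-1 1 0 -12 85;-1 1 0 -12 85;-1 1 0 -12 85'
python3 - <<'E'
from h import *
im,s=snap("wrist","w14");crop(im,220,420,150,350,4,"w14c");shift((.64,-.25,.26),-2)
E
```

```text
t: 32.62
tool_pos: [0.6336, -0.1638, 0.2629]
orientation: [0.72, 0.694, -0.005, -0.007]
ft_force: [0.9, 0.3, -1.0]
gripper_width: 0.995
t 32.67 pos [ 0.6337 -0.1637  0.2633] toolz [-0.017  0.002 -1.   ] yaw_y -2.0 q7 0.33 F [0.7 0.3 0.3] w 0.997
SHIFT mm [-86.1   9.4   3. ] yaw -0.0
```

View pics/w14c.png

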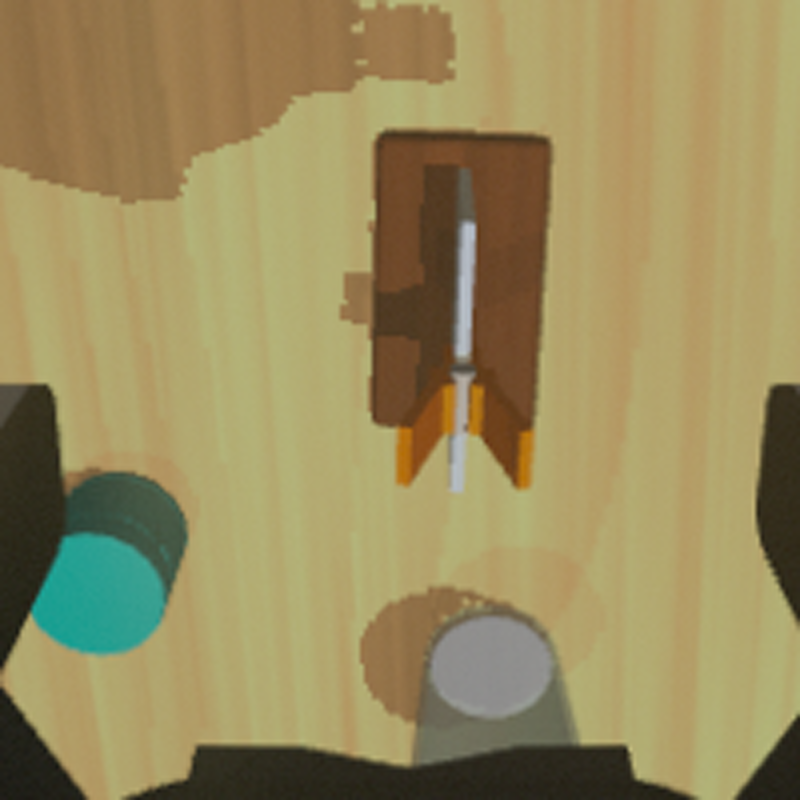

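View pics/w14.png

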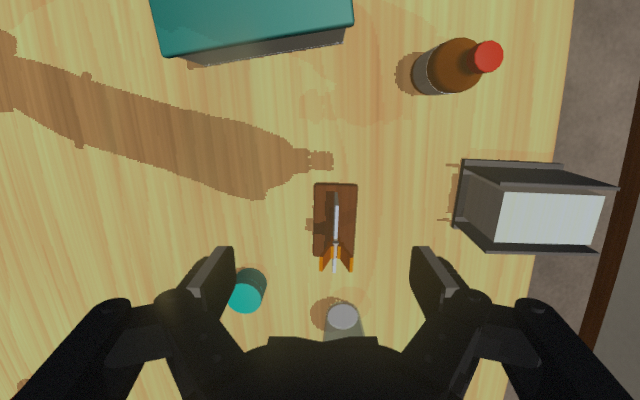

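The clip's orange handles are at wrist px (321,264) and (351.5,264). The stand fin's top runs from (337,206) to (334,272).

```bash
python3 - <<'E'
from h import *
s=env.observe(); P=lambda a,b:(a/4+220,b/4+150)
f=lambda c,z: np.round(onz("wrist",P(*c),z,s),4)
print("handles",f((404,456),.113),f((526,458),.113),"edges L/R",f((396,456),.113),f((534,458),.113),"front/back L",f((404,426),.113),f((404,488),.113),"R",f((526,428),.113),f((526,489),.113))
print("fin",f((469,222),.07),f((457,490),.07))
c=(f((404,457),.113)+f((526,458),.113))/2; print(c)
# stereo: clip in scene / side top
shift((c[0],c[1],.20),-2); shift((c[0],c[1],.084),-2)
E
```

```text
handles [ 0.6267 -0.2569  0.113 ] [ 0.6599 -0.2584  0.113 ] edges L/R [ 0.6245 -0.2569  0.113 ] [ 0.6621 -0.2585  0.113 ] front/back L [ 0.627  -0.2478  0.113 ] [ 0.6263 -0.2668  0.113 ] R [ 0.6599 -0.2493  0.113 ] [ 0.6598 -0.268   0.113 ]
fin [ 0.6467 -0.2047  0.07  ] [ 0.6412 -0.2939  0.07  ]
[ 0.6433 -0.2578  0.113 ]
t 32.67 pos [ 0.6337 -0.1637  0.2633] toolz [-0.017  0.002 -1.   ] yaw_y -2.0 q7 0.33 F [0.7 0.3 0.3] w 0.997
SHIFT mm [-93.8  14.   62.9] yaw -0.0
t 32.67 pos [ 0.6337 -0.1637  0.2633] toolz [-0.017  0.002 -1.   ] yaw_y -2.0 q7 0.33 F [0.7 0.3 0.3] w 0.997
SHIFT mm [-94.   16.  178.9] yaw -0.0
```

```bash
python3 -m handwheel '-40 7 20 1 70;-80 12 50 1 62;-94 14 63 1 60;-94 14 85 1 60;-94 14 85 1 60;-94 14 85 1 60'
python3 - <<'E'
from h import *
snap("wrist","w15");shift((.6433,-.2578,.084),-3)
E
```

```text
t: 33.17
tool_pos: [0.6426, -0.2565, 0.177]
orientation: [0.726, 0.688, -0.006, -0.008]
ft_force: [-0.7, -0.4, -0.8]
gripper_width: 0.702
t 33.22 pos [ 0.6436 -0.2564  0.1786] toolz [-0.017  0.003 -1.   ] yaw_y -3.0 q7 0.46 F [ 0.6  0.9 -0.1] w 0.705
SHIFT mm [-1.6  1.4 94.6] yaw 0.0
```

View pics/w15.png

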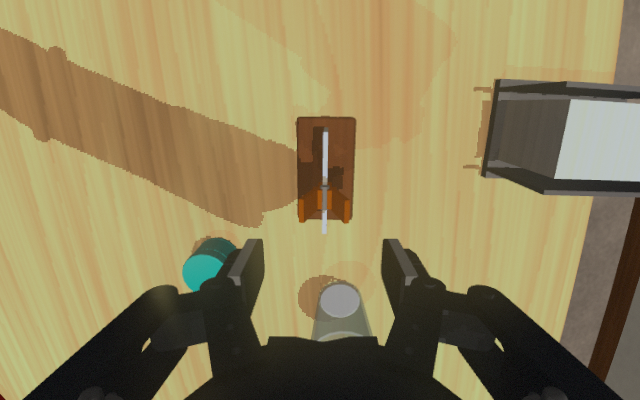

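```bash
python3 -m handwheel '-1 1 30 0 60;-2 1 60 0 60;-2 1 85 0 60;-2 1 94 0 60;-2 1 94 0 60;-2 1 94 0 60'
python3 - <<'E'
from h import *
snap("wrist","w16");shift((.6433,-.2578,.084),-3)
E
```

```text
t: 33.72
tool_pos: [0.6442, -0.2576, 0.0865]
orientation: [0.725, 0.689, -0.004, -0.006]
ft_force: [0.7, 0.3, -0.1]
gripper_width: 0.702
t 33.77 pos [ 0.6445 -0.2581  0.0871] toolz [-0.013  0.002 -1.   ] yaw_y -2.9 q7 0.49 F [ 0.4 -0.5 -0.3] w 0.703
SHIFT mm [ 0.3 -1.2  3.2] yaw 0.1
```

View pics/w16.png

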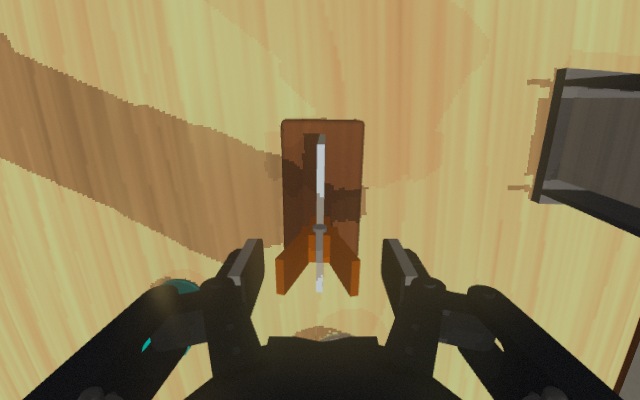

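```bash
python3 -m handwheel '0 -2 2 0 60;0 -2 3 0 50;0 -2 3 0 42;0 -2 3 0 38;0 -2 3 0 34;0 -2 3 0 30;0 -2 3 0 26;0 -2 3 0 22;0 -2 3 0 20;0 -2 3 0 20' 30
python3 -m handwheel '0 0 0 0 20;0 0 0 0 20;0 0 0 0 20'
python3 - <<'E'
from h import *
snap("wrist","w17");im,_=snap("side","s17");crop(im,340,440,220,300,6,"s17c");shift((.6433,-.2578,.084),-3)
E
```

```text
t: 34.6
tool_pos: [0.6435, -0.2585, 0.0857]
orientation: [0.725, 0.689, -0.004, -0.004]
ft_force: [0.1, 1.2, 7.8]
gripper_width: 0.235
t: 34.85
tool_pos: [0.6437, -0.2586, 0.0858]
orientation: [0.725, 0.689, -0.003, -0.004]
ft_force: [0.1, 0.6, 2.8]
gripper_width: 0.238
t 34.95 pos [ 0.6437 -0.2585  0.0858] toolz [-0.01   0.001 -1.   ] yaw_y -2.9 q7 0.49 F [ 0.  -0.4  2.9] w 0.24
SHIFT mm [ 0.7 -0.5  1.8] yaw 0.1
```

View pics/w17.png

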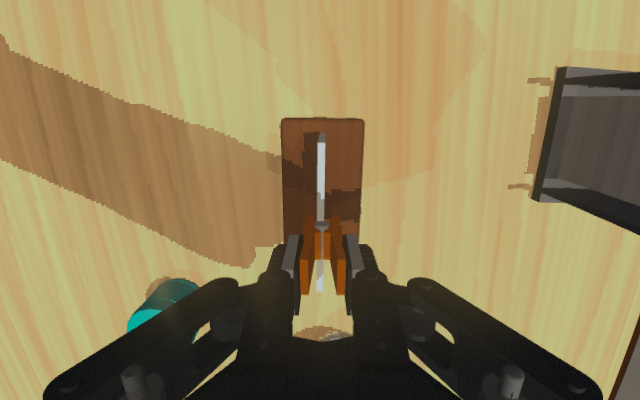

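View pics/s17c.png

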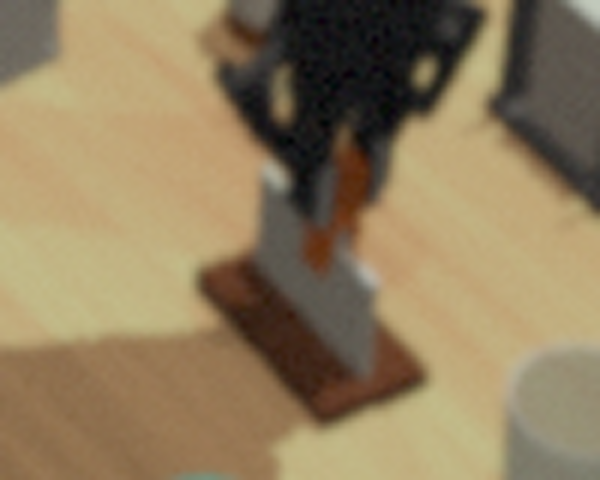

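```bash
python3 -m handwheel '0 0 -5 0 19.5;0 0 -12 0 19.5;0 0 -20 0 19.5;0 0 -30 0 19.5;0 0 -45 0 19.5;0 0 -65 0 19.5;0 0 -90 0 19.5;0 0 -115 0 19.5;0 0 -130 0 19.5;0 0 -130 0 19.5'
python3 - <<'E'
from h import *
snap("wrist","w18");im,_=snap("side","s18");crop(im,340,440,180,300,5,"s18c");shift((.5517,.134,.22),6)
E
```

```text
t: 35.78
tool_pos: [0.6466, -0.2598, 0.2212]
orientation: [0.725, 0.689, -0.002, -0.0]
ft_force: [0.4, -0.2, -0.6]
gripper_width: 0.232
t 35.88 pos [ 0.6451 -0.2588  0.2168] toolz [-0.009  0.    -1.   ] yaw_y -2.9 q7 0.45 F [-0.3  0.9 -1.1] w 0.228
SHIFT mm [ 387.5 -113.5   -2.4] yaw -8.9
```

View pics/w18.png

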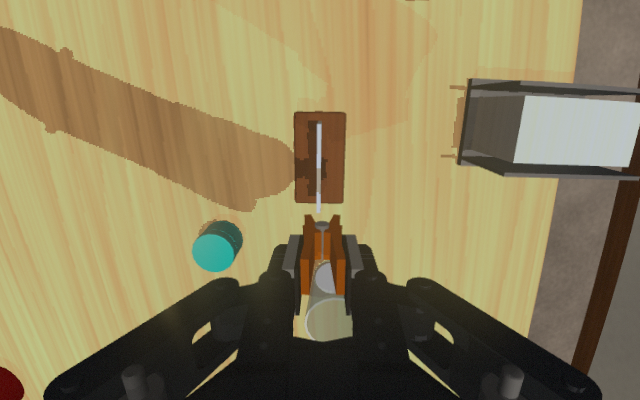

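View pics/s18c.png

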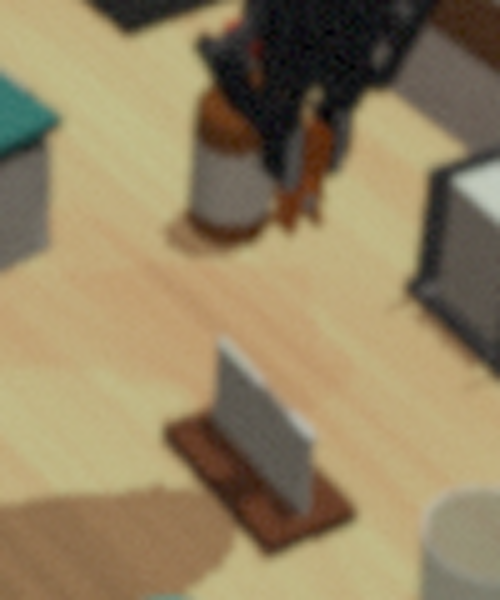

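Clip held squeezed, off the stand. Carry it to a hover beyond the lid fin and look.

```bash
python3 -m handwheel '35 -8 -3 -1 19.5;75 -18 -8 -2 19.5;113 -28 -8 -3 19.5;151 -38 -8 -4 19.5;189 -48 -8 -5 19.5;227 -58 -8 -6 19.5;265 -68 -8 -7 19.5;303 -80 -8 -8 19.5;341 -94 -8 -9 19.5;379 -108 -8 -9 19.5'
python3 - <<'E'
from h import *
shift((.543,.22,.22),6)
E
```

```text
t: 36.72
tool_pos: [0.5551, 0.1269, 0.2243]
orientation: [0.668, 0.744, -0.004, -0.004]
ft_force: [0.5, -0.5, -0.2]
gripper_width: 0.236
t 36.72 pos [0.5551 0.1269 0.2243] toolz [-0.011 -0.    -1.   ] yaw_y 6.1 q7 -0.03 F [ 0.5 -0.5 -0.2] w 0.236
SHIFT mm [93.8 -2.   4.4] yaw 0.1
```

```bash
python3 -m handwheel '35 -1 0 0 19.5;70 -2 0 0 19.5;94 -2 0 0 19.5;94 -2 0 0 19.5;94 -2 0 0 19.5;94 -2 0 0 19.5'
python3 - <<'E'
from h import *
im,s=snap("wrist","w19");crop(im,220,420,120,320,4,"w19c");shift((.5517,.134,.2),6)
E
```

```text
t: 37.22
tool_pos: [0.5427, 0.219, 0.2235]
orientation: [0.668, 0.744, -0.005, -0.004]
ft_force: [-0.3, -0.6, -0.3]
gripper_width: 0.232
t 37.27 pos [0.5431 0.2184 0.2238] toolz [-0.012 -0.002 -1.   ] yaw_y 6.0 q7 -0.19 F [-0.3 -0.7 -0.2] w 0.231
SHIFT mm [-84.8   0.   23.8] yaw 0.0
```

View pics/w19.png

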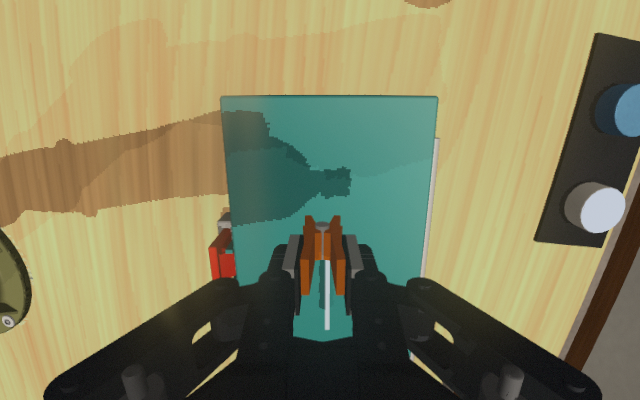

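View pics/w19c.png

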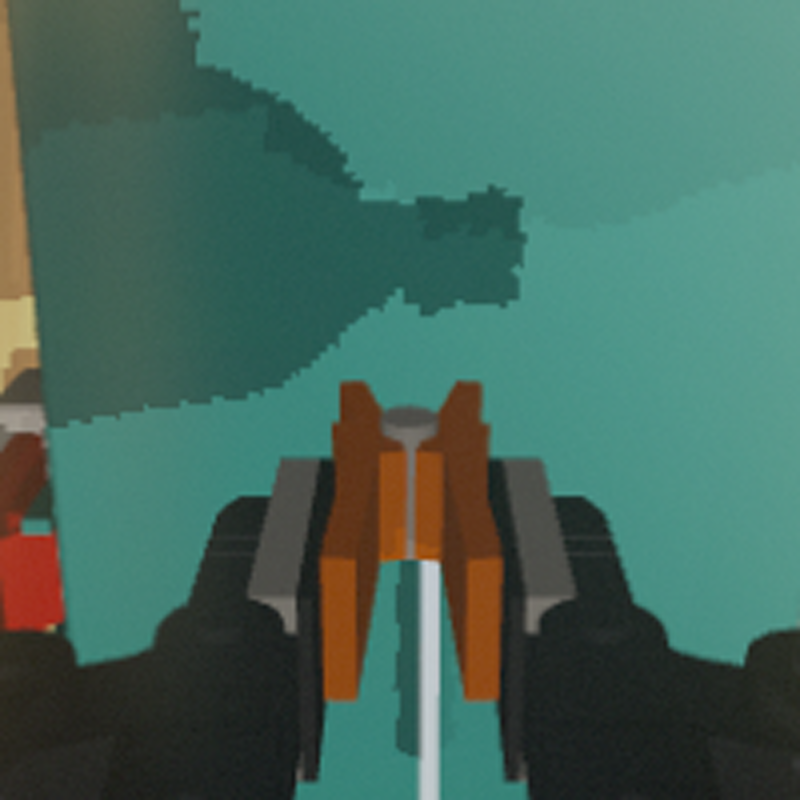

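```bash
python3 - <<'E'
from h import *
s=env.observe()
a=onz("wrist",(327,264),.133,s);b=onz("wrist",(327.5,328),.133,s);print(a,b,np.degrees(np.arctan2(-(b-a)[0]*-1,-(b-a)[1]))) 
# predicted fin x at y=.134
x=np.interp(.134,[b[1],a[1]],[b[0],a[0]]);print("x at .134",x)
shift((x,.134,.2),6)
E
```

```text
[0.55249274 0.15927247 0.133     ] [0.56048231 0.09152278 0.133     ] 6.725696963654136
x at .134 0.5554730652876784
t 37.27 pos [0.5431 0.2184 0.2238] toolz [-0.012 -0.002 -1.   ] yaw_y 6.0 q7 -0.19 F [-0.3 -0.7 -0.2] w 0.231
SHIFT mm [-85.2   3.8  23.8] yaw 0.0
```

```bash
python3 -m handwheel '-35 1 0 0 19.5;-70 2 10 0 19.5;-84 3 30 0 19.5;-84 3 45 0 19.5;-84 3 45 0 19.5;-84 3 45 0 19.5'
python3 - <<'E'
from h import *
im,s=snap("wrist","w20");crop(im,220,420,120,320,4,"w20c");im2,_=snap("side","s20");crop(im2,230,360,120,240,5,"s20c");im3,_=snap("scene","sc20");crop(im3,300,430,120,230,5,"sc20c");shift((.5545,.135,.147),6)
E
```

```text
t: 37.77
tool_pos: [0.554, 0.1338, 0.1784]
orientation: [0.67, 0.743, -0.005, -0.004]
ft_force: [-0.3, 0.1, 0.4]
gripper_width: 0.229
t 37.92 pos [0.5549 0.1355 0.1798] toolz [-0.01  -0.001 -1.   ] yaw_y 6.0 q7 -0.03 F [ 0.7 -0.3 -0.7] w 0.229
SHIFT mm [-0.4 -0.1 32.8] yaw 0.0
```

View pics/w20c.png

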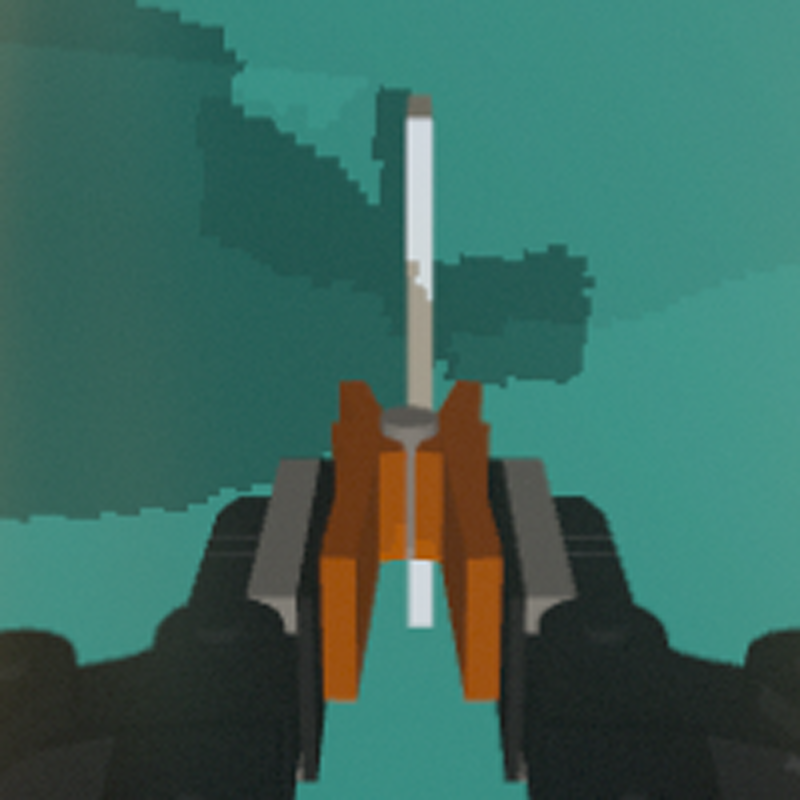

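View pics/s20c.png

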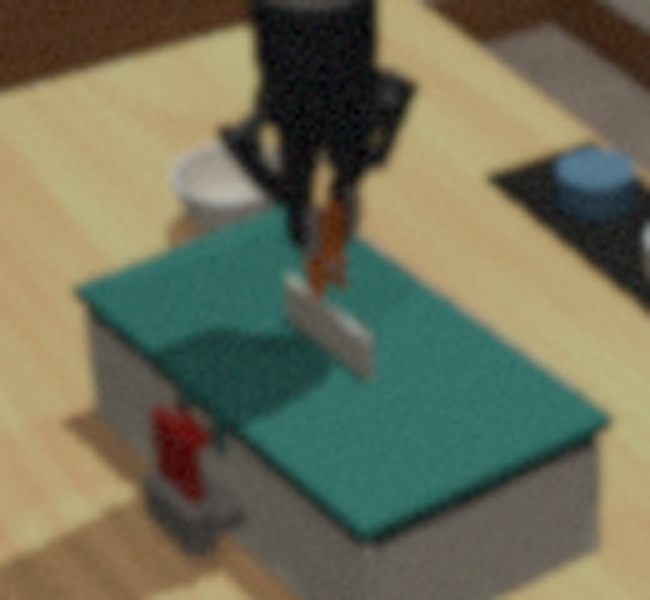

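View pics/sc20c.png

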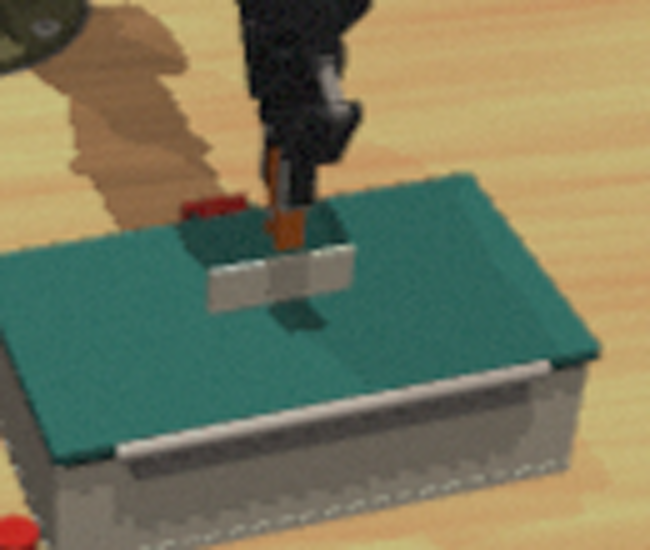

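The fin is at crop col 420 and the clip axis at col 410, so the fin is about 1.6 mm toward tool +y. Correct that and descend.

```bash
python3 -m handwheel '0 2 0 0 19.5;0 2 5 0 19.5;0 2 10 0 19.5;0 2 15 0 19.5;0 2 20 0 19.5;0 2 24 0 19.5;0 2 27 0 19.5;0 2 29 0 19.5;0 2 29 0 19.5'
python3 - <<'E'
from h import *
im,s=snap("wrist","w21");crop(im,220,420,120,320,4,"w21c");shift((.556,.135,.147),6)
E
```

```text
t: 38.67
tool_pos: [0.5563, 0.1356, 0.1502]
orientation: [0.669, 0.743, -0.004, -0.004]
ft_force: [1.1, -0.3, -0.1]
gripper_width: 0.231
t 38.72 pos [0.5565 0.1356 0.1505] toolz [-0.011 -0.002 -1.   ] yaw_y 6.0 q7 -0.02 F [ 1.   0.  -0.4] w 0.23
SHIFT mm [-0.6 -0.5  3.6] yaw 0.0
```

View pics/w21c.png

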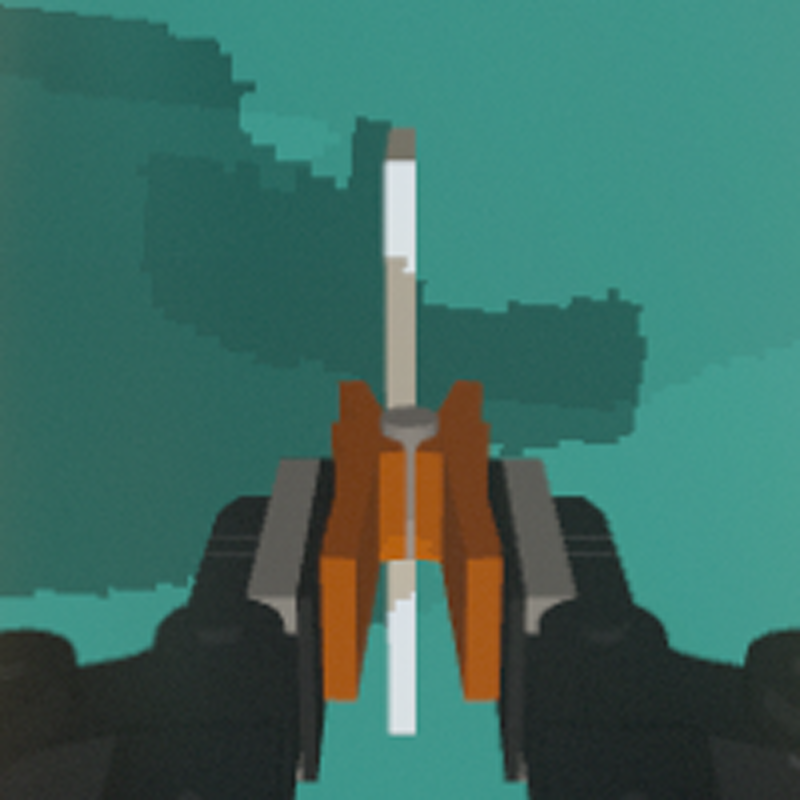

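```bash
python3 -m handwheel '0 -1 0 0 19.5;0 -1 1 0 19.5;0 -1 2 0 19.5;0 -1 3 0 19.5;0 -1 4 0 19.5;0 -1 4 0 19.5'
python3 -m handwheel '0 0 1 0 19.5;0 0 2 0 19.5;0 0 2 0 19.5'
python3 -m handwheel '0 0 1 0 19.5;0 0 2 0 19.5;0 0 2 0 19.5'
```

```text
t: 39.22
tool_pos: [0.5574, 0.1358, 0.1485]
orientation: [0.669, 0.743, -0.002, -0.002]
ft_force: [0.5, -0.7, 8.8]
gripper_width: 0.23
t: 39.47
tool_pos: [0.5585, 0.1359, 0.1481]
orientation: [0.669, 0.743, -0.001, -0.001]
ft_force: [-0.9, -0.2, 10.2]
gripper_width: 0.231
t: 39.72
tool_pos: [0.5587, 0.1359, 0.1477]
orientation: [0.669, 0.743, 0.0, -0.001]
ft_force: [-4.7, -1.4, 12.8]
gripper_width: 0.23
```

```bash
python3 - <<'E'
from h import *
im,s=snap("wrist","w22");crop(im,220,420,120,320,4,"w22c");im2,_=snap("side","s22");crop(im2,230,360,120,240,5,"s22c")
E
```

```text
(no output)
```

View pics/w22c.png

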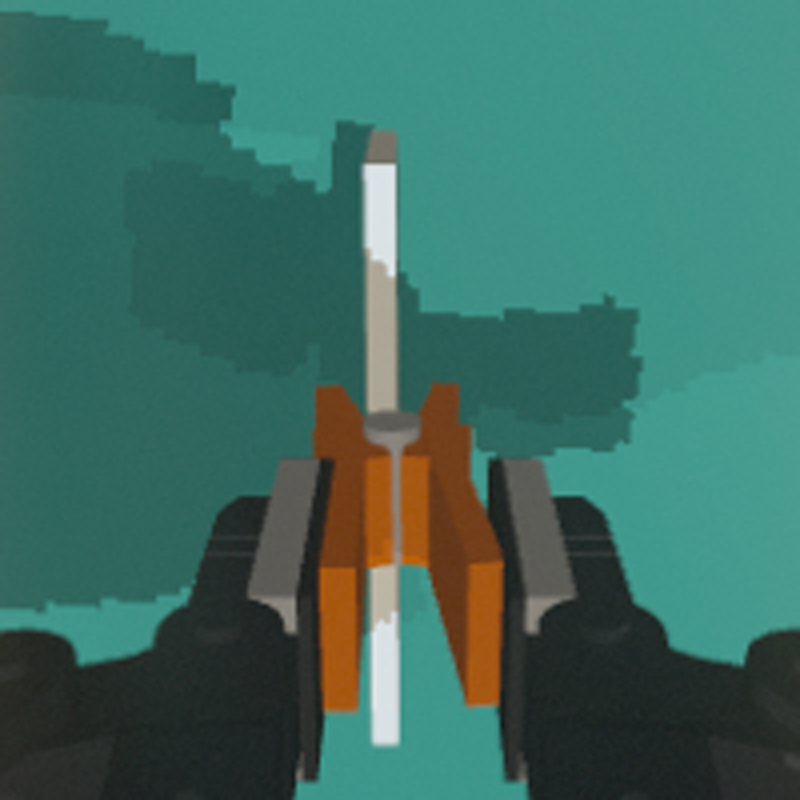

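View pics/s22c.png

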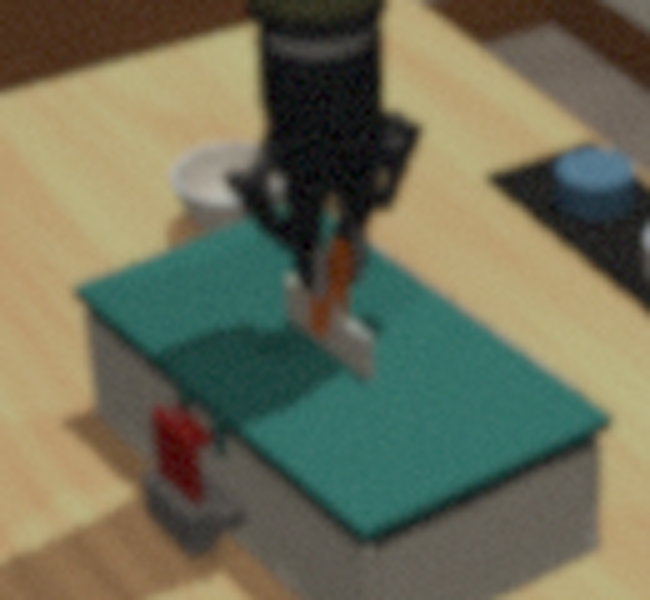

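```bash
python3 -m handwheel '0 0 -2 0 19.5;0 -1 -3 0 19.5;0 -2 -3 0 19.5;0 -3 -3 0 19.5;0 -3 -3 0 19.5;0 -3 -3 0 19.5'
python3 - <<'E'
from h import *
im,s=snap("wrist","w23");crop(im,220,420,120,320,4,"w23c")
E
```

```text
t: 40.32
tool_pos: [0.5556, 0.1356, 0.1505]
orientation: [0.669, 0.743, -0.0, -0.001]
ft_force: [0.1, 0.0, -0.0]
gripper_width: 0.229
```

View pics/w23c.png

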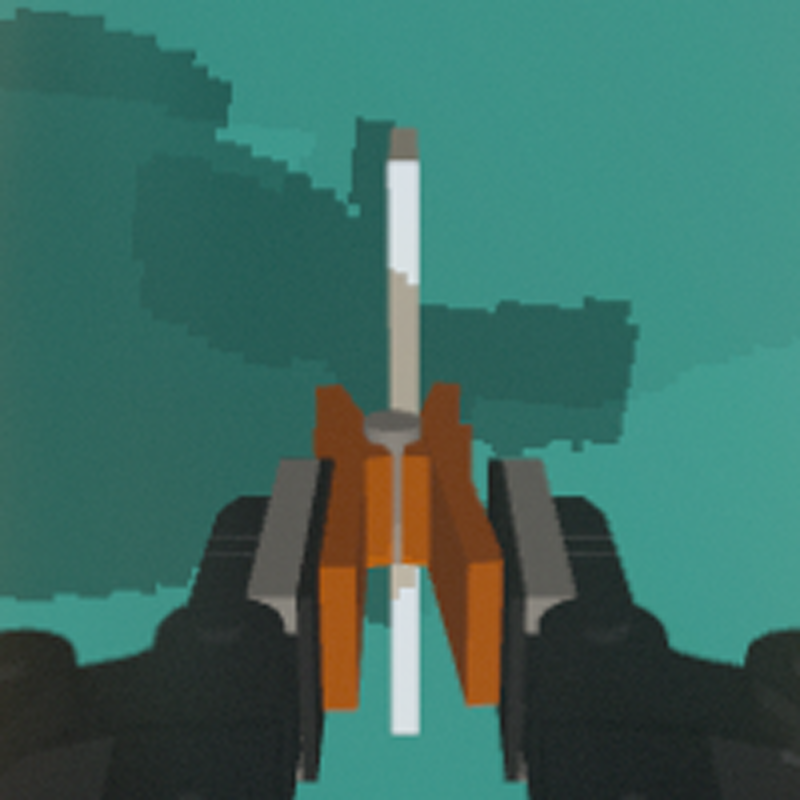

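The clip tipped about 5° in the grip (pin at crop col 391, handle mid at 410). Nudge the tool to -y so the fin pushes the jaw back upright.

```bash
python3 -m handwheel '0 -1 0 0 19.5;0 -2 0 0 19.5;0 -3 0 0 19.5;0 -4 0 0 19.5;0 -5 0 0 19.5;0 -5 0 0 19.5'
python3 - <<'E'
from h import *
im,s=snap("wrist","w24");crop(im,220,420,120,320,4,"w24c")
E
```

```text
t: 40.87
tool_pos: [0.5507, 0.1351, 0.1507]
orientation: [0.669, 0.743, 0.0, -0.001]
ft_force: [1.7, -0.5, 0.9]
gripper_width: 0.227
```

View pics/w24c.png

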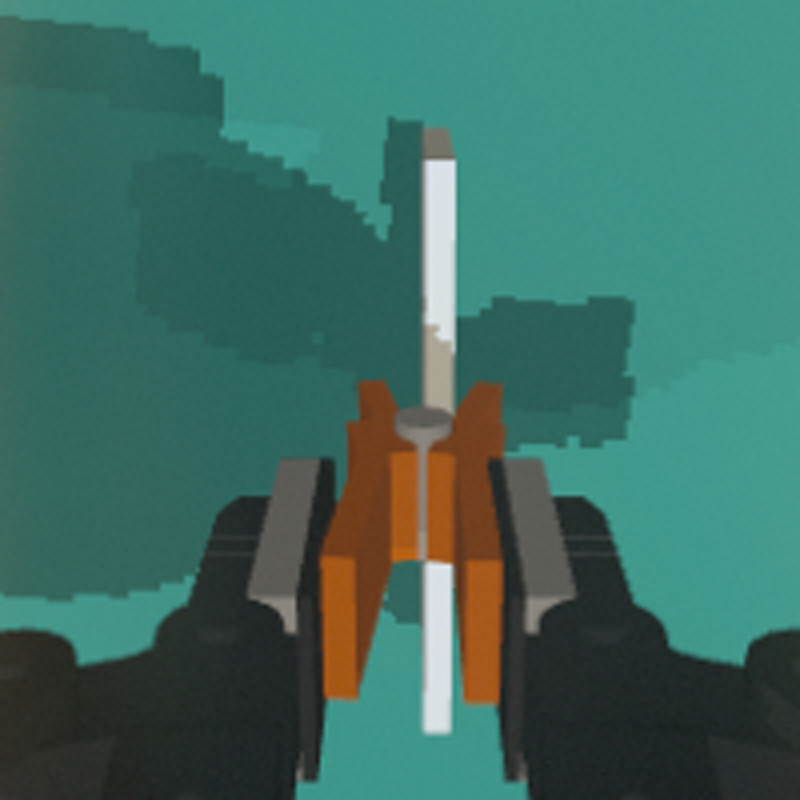

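```bash
python3 -m handwheel '0 1 0 0 19.5;0 2 0 0 19.5;0 3 0 0 19.5;0 4 0 0 19.5;0 5 0 0 19.5;0 5.5 0 0 19.5;0 5.5 0 0 19.5;0 3.5 0 0 19.5;0 3.5 0 0 19.5;0 3.5 0 0 19.5'
python3 - <<'E'
from h import *
im,s=snap("wrist","w25");crop(im,220,420,120,320,4,"w25c")
E
```

```text
t: 41.75
tool_pos: [0.5545, 0.1355, 0.1508]
orientation: [0.669, 0.743, 0.0, -0.001]
ft_force: [-0.7, -0.1, -1.0]
gripper_width: 0.232
```

View pics/w25c.png

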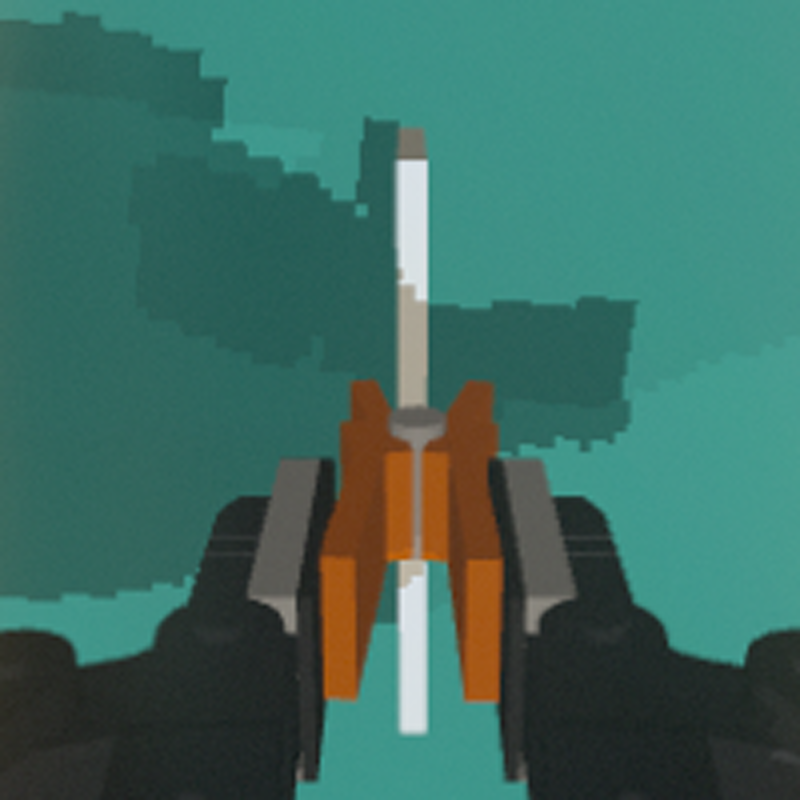

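```bash
python3 -m handwheel '0 0 1 0 19.5;0 0 1.5 0 19.5;0 0 2 0 19.5;0 0 2 0 19.5;0 0 2 0 22;0 0 2 0 26;0 0 2 0 30;0 0 2 0 36;0 0 2 0 45;0 0 2 0 55'
python3 -m handwheel '0 0 0 0 60;0 0 0 0 60'
python3 - <<'E'
from h import *
im,s=snap("wrist","w26");crop(im,220,420,120,320,4,"w26c");im2,_=snap("side","s26");crop(im2,230,360,120,240,5,"s26c")
E
```

```text
t: 42.63
tool_pos: [0.5545, 0.1355, 0.1487]
orientation: [0.669, 0.743, 0.0, -0.001]
ft_force: [-0.4, 0.3, -0.3]
gripper_width: 0.636
t: 42.8
tool_pos: [0.5546, 0.1355, 0.1488]
orientation: [0.669, 0.743, 0.0, -0.001]
ft_force: [0.2, 0.8, -0.2]
gripper_width: 0.701
```

View pics/w26c.png

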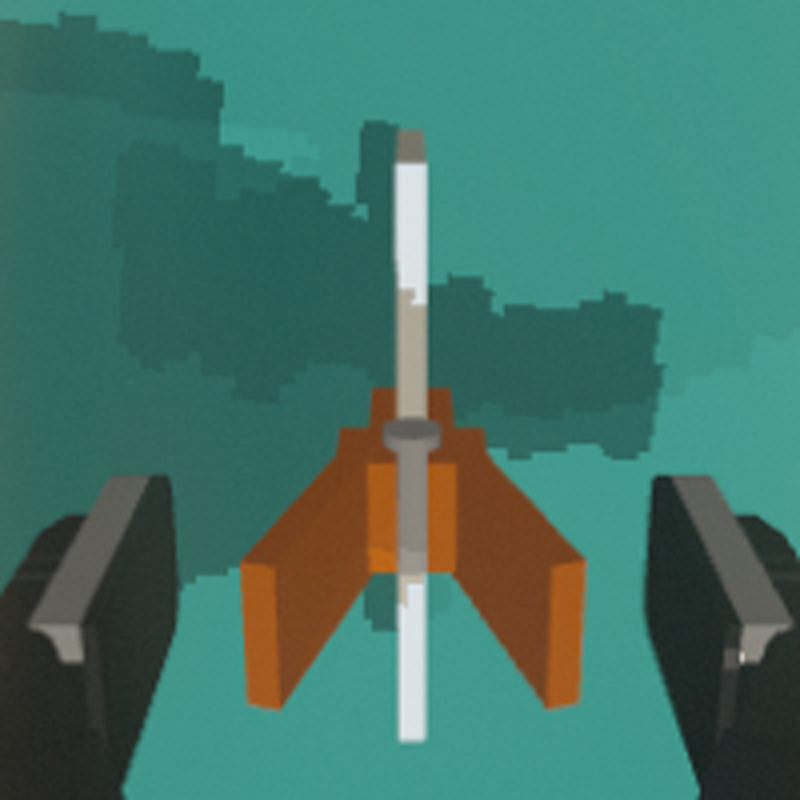

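View pics/s26c.png

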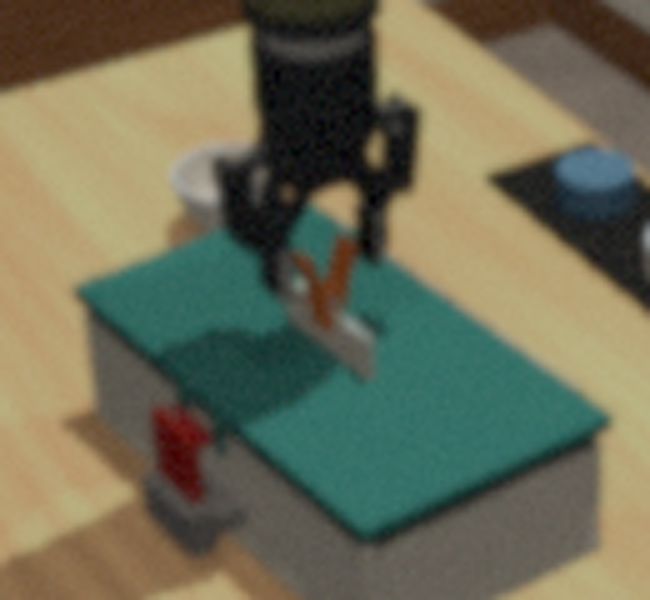

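```bash
python3 - <<'E'
from h import *
for n in("w16","w26"):
    im=cv2.imread(f"pics/{n}.png");h=cv2.cvtColor(im,cv2.COLOR_BGR2HSV)
    m=cv2.inRange(h,(5,150,60),(16,255,255)); m[:, :265]=0; m[:,380:]=0
    ys,xs=np.nonzero(m); print(n,xs.min(),xs.max(),ys.min(),ys.max())
im=cv2.imread("pics/w16.png");crop(im,220,420,120,320,4,"w16c")
E
```

```text
w16 275 363 120 295
w26 280 365 217 296
```

View pics/w16c.png

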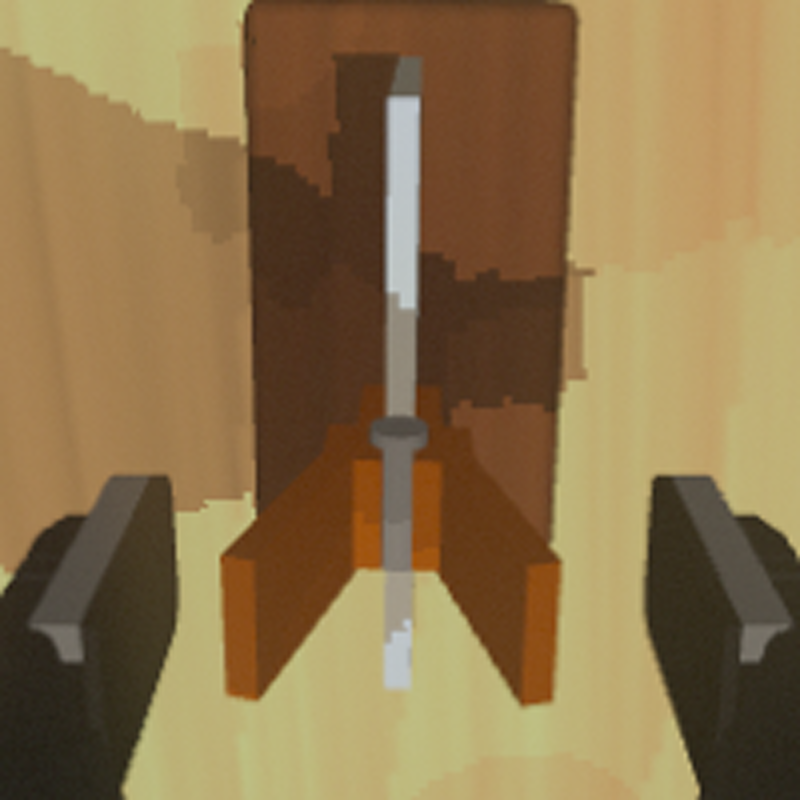

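```bash
python3 - <<'E'
from h import *
from scipy.optimize import brentq
s=env.observe()
S={"w26":dict(tool_pos=np.array([.5546,.1355,.1488]),orientation=s["orientation"])}
from scipy.spatial.transform import Rotation as R
q16=np.array([.725,.689,-.004,-.006]);S["w16"]=dict(tool_pos=np.array([.6445,-.2581,.0871]),orientation=q16/np.linalg.norm(q16))
P=lambda a,b:(a/4+220,b/4+120)
def zlen(n,a,b,L):
    f=lambda z:np.linalg.norm(onz("wrist",P(*a),z,S[n])-onz("wrist",P(*b),z,S[n]))-L
    return brentq(f,-.1,.25)
r16=(zlen("w16",(402,95),(397,690),.09),zlen("w16",(222,557),(560,562),.037),zlen("w16",(226,697),(554,704),.037))
r26=(zlen("w26",(411,162),(412,741),.09),zlen("w26",(241,563),(585,563),.037),zlen("w26",(247,704),(580,704),.037))
print(r16,r26)
for n,c,z in[("w16",(402,95),.07),("w16",(397,690),.07),("w26",(411,162),.133),("w26",(412,741),.133)]: print(n,onz("wrist",P(*c),z,S[n]))
print("clip minus fin: ",r16[1]-r16[0],r16[2]-r16[0],r26[1]-r26[0],r26[2]-r26[0])
E
```

```text
(0.07082588790205549, 0.1110943367722294, 0.11252822085862876) (0.13327723742095737, 0.1748991099500068, 0.17604023594444468)
w16 [ 0.64617735 -0.20498937  0.07      ]
w16 [ 0.64068148 -0.29529268  0.07      ]
w26 [0.55032725 0.17976808 0.133     ]
w26 [0.56000959 0.09013079 0.133     ]
clip minus fin:  0.040268448870173904 0.041702332956573274 0.04162187252904942 0.042762998523487306
```

The clip is upright and centred (pin at col 412, fin at col 412). By fin and handle scale the pivot is about 8–9 mm above the fin top, and the stop is at 5. Re-squeeze a little lower and press down.

```bash
python3 -m handwheel '0 0 2 0 50;0 0 3 0 42;0 0 3 0 38;0 0 3 0 34;0 0 3 0 30;0 0 3 0 26;0 0 3 0 22;0 0 3 0 20;0 0 3 0 19.5;0 0 3 0 19.5'
python3 - <<'E'
from h import *
im,s=snap("wrist","w27");crop(im,220,420,120,320,4,"w27c");print(s["ft_force"],s["tool_pos"])
E
```

```text
t: 43.73
tool_pos: [0.5551, 0.1356, 0.1466]
orientation: [0.669, 0.743, 0.001, -0.0]
ft_force: [-0.4, -0.7, 5.4]
gripper_width: 0.23
[-0.35564631 -0.68197266  5.40731633] [0.55506361 0.13558047 0.14662368]
```

View pics/w27c.png

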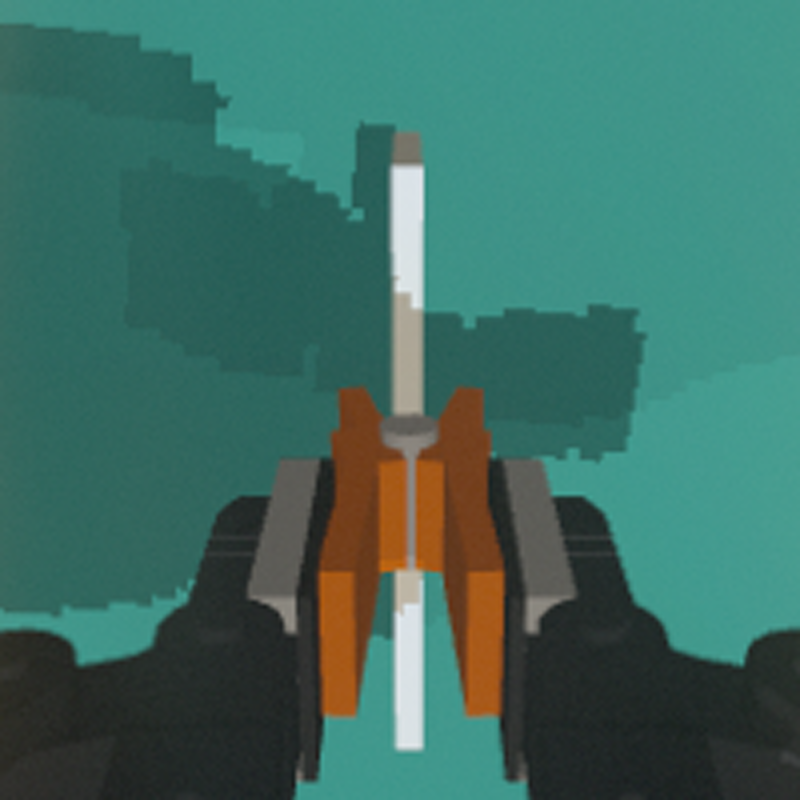

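```bash
python3 -m handwheel '0 0 1 0 19.5;0 0 1.5 0 19.5;0 0 1.5 0 19.5;0 0 1.5 0 22;0 0 1.5 0 25;0 0 1.5 0 28;0 0 1 0 33;0 0 0 0 42;0 0 0 0 55;0 0 0 0 60'
python3 -m handwheel '0 0 0 0 60;0 0 0 0 60'
python3 - <<'E'
from h import *
im,s=snap("wrist","w28");crop(im,220,420,120,320,4,"w28c");print(s["ft_force"],s["tool_pos"],s["orientation"])
E
```

```text
t: 44.62
tool_pos: [0.5549, 0.1356, 0.1466]
orientation: [0.669, 0.743, 0.001, -0.0]
ft_force: [-1.2, -0.5, -0.5]
gripper_width: 0.699
t: 44.78
tool_pos: [0.5549, 0.1356, 0.1465]
orientation: [0.669, 0.743, 0.001, -0.0]
ft_force: [0.7, 0.4, -0.6]
gripper_width: 0.703
[ 0.66956776  0.37271451 -0.61335389] [0.55493018 0.13557779 0.14654199] [ 6.68980509e-01  7.43279233e-01  9.08188991e-04 -4.84731754e-04]
```

View pics/w28c.png

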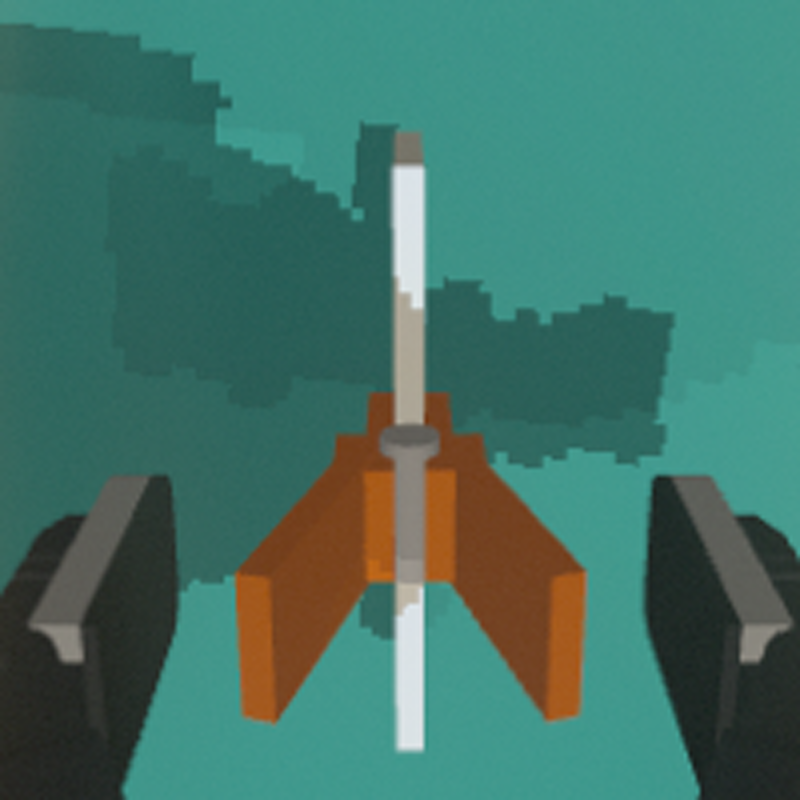

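```bash
python3 - <<'E'
from h import *
from scipy.optimize import brentq
s=env.observe()
P=lambda a,b:(a/4+220,b/4+120)
def zlen(a,b,L): return brentq(lambda z:np.linalg.norm(onz("wrist",P(*a),z,s)-onz("wrist",P(*b),z,s))-L,-.1,.25)
print(zlen((408,165),(410,750),.09),zlen((237,572),(585,572),.037),zlen((243,719),(580,719),.037))
# pin (cyl head ends) & intersection: pin px vs fin
for z in(.138,.142): print(onz("wrist",P(410,437),z,s))
E
```

```text
0.13318608167641327 0.17428787297566958 0.17569171008905068
[0.55434794 0.14389482 0.138     ]
[0.55416267 0.14559744 0.142     ]
```

The reading still gives the pivot about 8 mm above the fin. The pads swing back as they open, which probably drags the clip up on release. Redo it, moving the tool down during the opening.

```bash
python3 -m handwheel '0 0 0 0 50;0 0 1 0 42;0 0 1 0 38;0 0 1 0 34;0 0 1 0 30;0 0 1 0 26;0 0 1 0 22;0 0 1 0 20;0 0 1 0 19.5;0 0 1 0 19.5'
python3 -m handwheel '0 0 1 0 19.5;0 0 2 0 19.5;0 0 2 0 19.5'
python3 - <<'E'
from h import *
im,s=snap("wrist","w29");crop(im,220,420,120,320,4,"w29c");print(s["ft_force"],s["tool_pos"],s["orientation"])
E
```

```text
t: 45.67
tool_pos: [0.5555, 0.1356, 0.1464]
orientation: [0.669, 0.743, 0.002, -0.0]
ft_force: [-0.9, -0.2, 5.6]
gripper_width: 0.236
t: 45.92
tool_pos: [0.5569, 0.1358, 0.1459]
orientation: [0.669, 0.743, 0.003, 0.001]
ft_force: [-0.1, -0.5, 7.6]
gripper_width: 0.232
[-0.09579526 -0.45026688  7.60594328] [0.5569267  0.13581195 0.14591156] [0.66903956 0.74321942 0.00316701 0.00096771]
```

View pics/w29c.png

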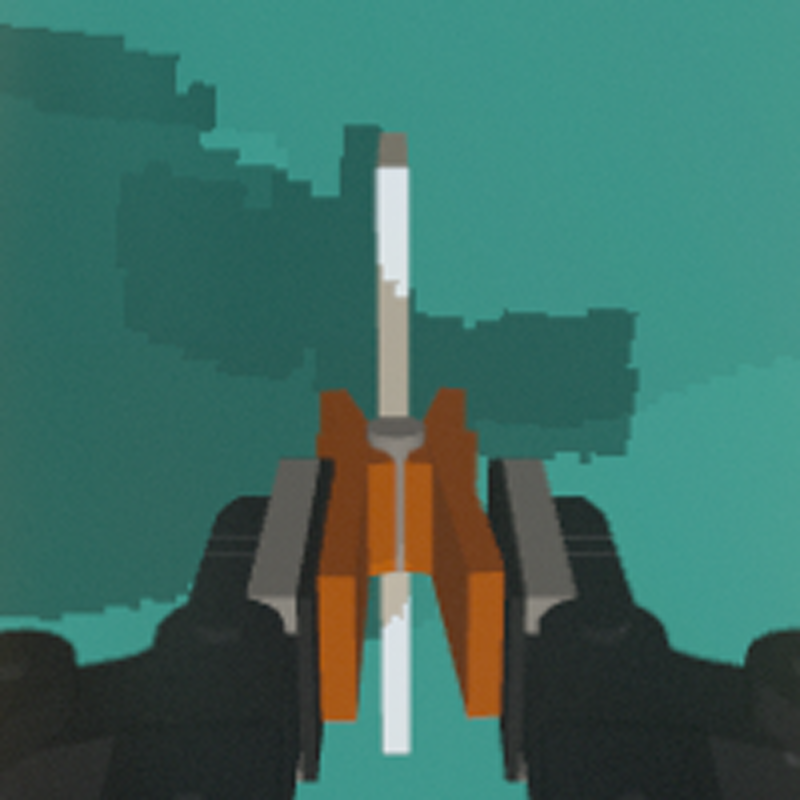

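```bash
python3 -m handwheel '0 -1 -0.5 0 19.5;0 -2 -0.5 0 19.5;0 -2 -0.5 0 19.5;0 -2 0 0 21;0 -2 1 0 23;0 -2 2 0 25;0 -2 3 0 28;0 -2 4 0 31;0 -2 4 0 36;0 -2 4 0 45'
python3 -m handwheel '0 0 0 0 60;0 0 0 0 60;0 0 0 0 60'
python3 - <<'E'
from h import *
im,s=snap("wrist","w30");crop(im,220,420,120,320,4,"w30c");print(s["ft_force"],s["tool_pos"],s["orientation"])
E
```

```text
t: 46.8
tool_pos: [0.5546, 0.1356, 0.1416]
orientation: [0.669, 0.743, 0.003, 0.001]
ft_force: [0.2, 0.1, 0.7]
gripper_width: 0.524
t: 47.05
tool_pos: [0.5542, 0.1355, 0.1413]
orientation: [0.669, 0.743, 0.002, 0.0]
ft_force: [-0.7, 0.3, -0.1]
gripper_width: 0.702
[-0.74581758  0.34374586 -0.1131647 ] [0.55418557 0.13552601 0.14127305] [6.69034089e-01 7.43227921e-01 2.34550151e-03 3.79176653e-04]
```

View pics/w30c.png

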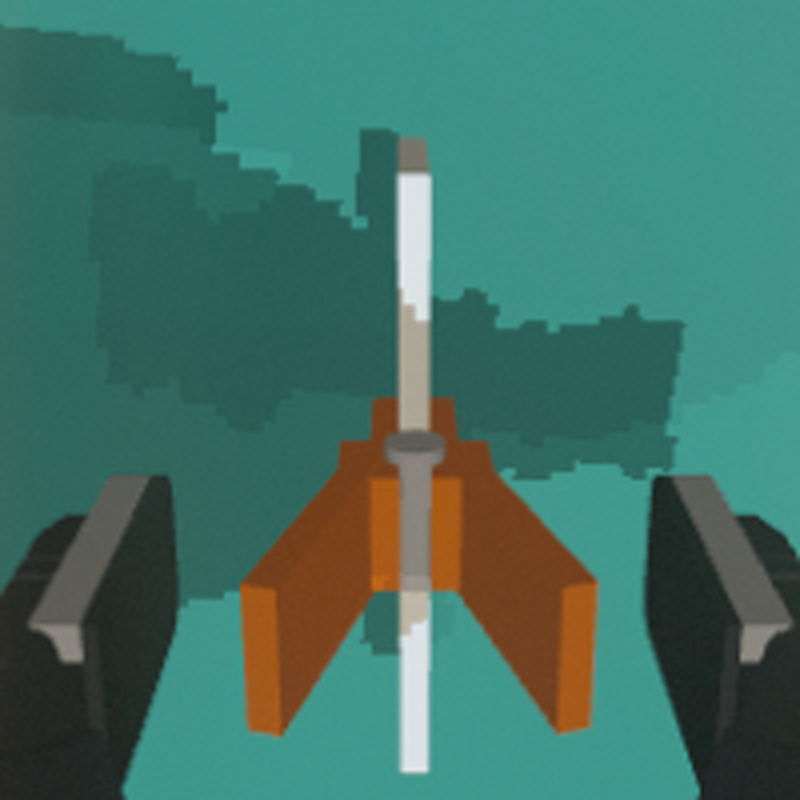

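```bash
python3 - <<'E'
from h import *
from scipy.optimize import brentq
s=env.observe()
P=lambda a,b:(a/4+220,b/4+120)
def zlen(a,b,L): return brentq(lambda z:np.linalg.norm(onz("wrist",P(*a),z,s)-onz("wrist",P(*b),z,s))-L,-.1,.25)
print(zlen((414,174),(415,773),.09),zlen((241,583),(597,583),.037),zlen((248,733),(591,733),.037))
E
```

```text
0.13298477737039793 0.17200200018128395 0.1729372412923581
```

Pivot is now about 6.5 mm above the fin, near the 5 mm stop, and the clip is upright and centred. Retreat and check.

```bash
python3 -m handwheel '0 0 0 0 75;0 0 -10 0 80;0 0 -30 0 80;0 0 -60 0 80;0 0 -95 0 80;0 0 -130 0 80;0 -35 -140 0 80;0 -70 -140 0 80;0 -105 -140 0 80;0 -120 -140 0 80'
python3 -m handwheel '20 0 0 0 80;60 0 0 0 80;100 0 0 0 80;100 0 0 0 80'
python3 - <<'E'
from h import *
snap("wrist","w31");im2,_=snap("side","s31");crop(im2,230,390,130,250,5,"s31c");snap("scene","sc31");print(env.observe()["tool_pos"])
E
```

```text
t: 47.93
tool_pos: [0.4305, 0.1217, 0.2818]
orientation: [0.669, 0.743, 0.002, -0.0]
ft_force: [-0.1, -0.6, -0.9]
gripper_width: 0.94
t: 48.27
tool_pos: [0.4181, 0.2292, 0.2829]
orientation: [0.666, 0.746, 0.004, -0.002]
ft_force: [-0.1, 1.2, -0.6]
gripper_width: 0.936
[0.41999896 0.22093078 0.28251346]
```

View pics/s31c.png

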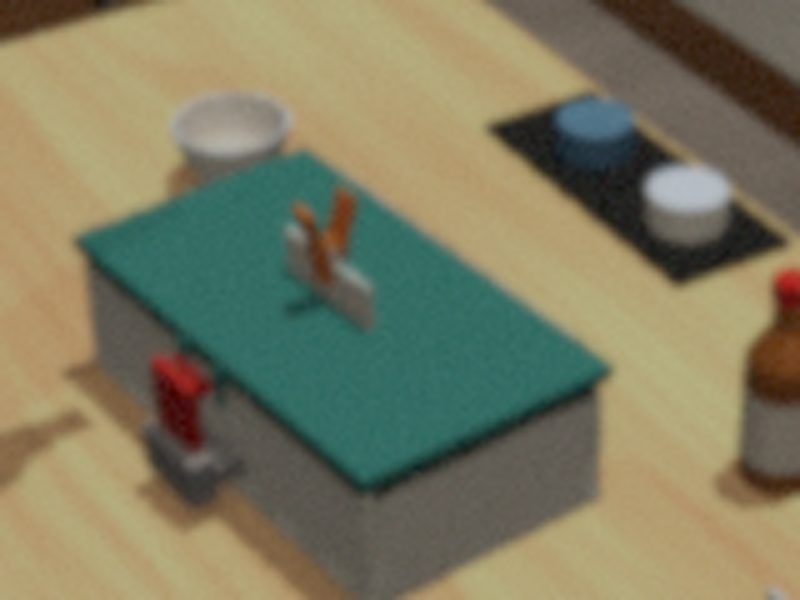

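View pics/w31.png

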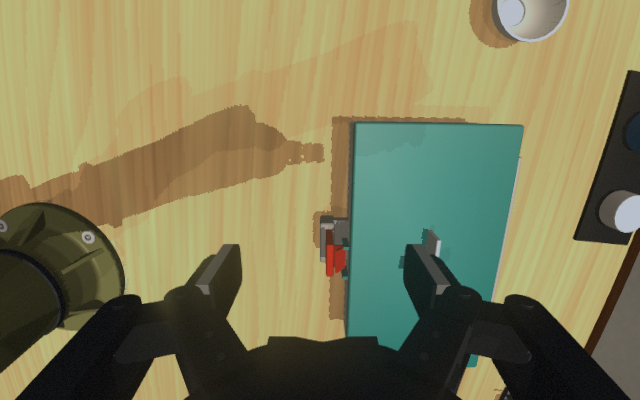

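View pics/sc31.png

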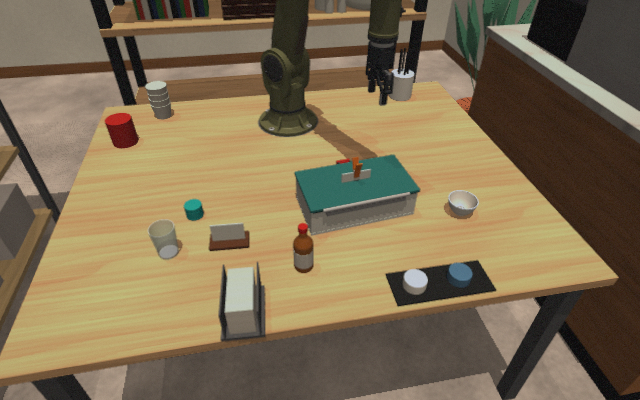

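```bash
python3 - <<'E'
import cv2,numpy as np
for n in("s12","s13","s31"):
    im=cv2.imread(f"pics/{n}.png")[140:260,230:380]; h=cv2.cvtColor(im,cv2.COLOR_BGR2HSV); m=cv2.inRange(h,(75,90,40),(100,255,255))
    # front edge lowest teal row per column
    print(n,[int(np.nonzero(m[:,c])[0].max()) if m[:,c].any() else None for c in range(20,75,6)])
E
```

```text
s12 [40, 45, 50, 55, 63, 65, 70, 75, 80, 83]
s13 [43, 48, 53, 59, 65, 68, 73, 78, 84, 87]
s31 [43, 48, 53, 59, 65, 68, 73, 78, 84, 87]
```

The side view front edge dropped 3–4 px from ajar and hasn't changed since the press. A light touch test at the front edge, well clear of the clip, will settle the height.

```bash
python3 - <<'E'
from h import *
shift((.467,.215,.115),6)
E
python3 -m handwheel '0 15 20 0 40;0 30 40 0 10;0 46 80 0 0;0 46 110 0 0;0 46 140 0 0;0 46 160 0 0;0 46 166 0 0;0 46 168 0 0;0 46 168 0 0'
python3 -m handwheel '0 0 1 0 0;0 0 3 0 0;0 0 4 0 0;0 0 4 0 0'
python3 -m handwheel '0 0 0 0 0;0 0 0 0 0'
```

```text
t 48.42 pos [0.42   0.2209 0.2825] toolz [ 0.003  0.003 -1.   ] yaw_y 6.1 q7 -0.36 F [-0.1 -0.3  0.4] w 0.934
SHIFT mm [-11.4  45.5 167.6] yaw 0.1
t: 49.17
tool_pos: [0.467, 0.2255, 0.1154]
orientation: [0.669, 0.743, 0.002, 0.0]
ft_force: [1.0, 0.6, 1.0]
gripper_width: 0.003
t: 49.5
tool_pos: [0.4672, 0.2257, 0.112]
orientation: [0.669, 0.743, 0.003, 0.001]
ft_force: [0.0, 0.5, 0.2]
gripper_width: 0.004
t: 49.67
tool_pos: [0.4673, 0.2258, 0.1123]
orientation: [0.669, 0.743, 0.003, 0.001]
ft_force: [0.7, 0.2, -0.5]
gripper_width: 0.002
```

```bash
python3 -m handwheel '0 0 1 0 0;0 0 2 0 0;0 0 3 0 0;0 0 4 0 0;0 0 4 0 0;0 0 4 0 0'
python3 -m handwheel '0 0 1 0 0;0 0 2 0 0;0 0 2 0 0;0 0 2 0 0'
```

```text
t: 50.17
tool_pos: [0.4673, 0.2258, 0.1082]
orientation: [0.669, 0.743, 0.003, 0.001]
ft_force: [0.5, -0.3, -0.4]
gripper_width: -0.001
t: 50.5
tool_pos: [0.4672, 0.2258, 0.1061]
orientation: [0.669, 0.743, 0.003, 0.001]
ft_force: [-0.5, -0.3, 0.4]
gripper_width: 0.001
```

No contact down to z = 0.106. An uncaught lid would stand at 0.1086 or higher, so the catch holds. Retreat and hand in.

```bash
python3 -m handwheel '0 0 -30 0 0;0 0 -70 0 0;0 0 -110 0 0;0 0 -150 0 0;0 -30 -170 0 0;0 -50 -170 0 0;0 -50 -170 0 0;0 -50 -170 0 0'
python3 - <<'E'
from h import *
im2,_=snap("side","s32");crop(im2,230,440,130,330,3.5,"s32c"); print(env.observe()["ft_force"])
E
```

```text
t: 51.17
tool_pos: [0.4161, 0.22, 0.2764]
orientation: [0.669, 0.743, 0.004, 0.001]
ft_force: [0.3, 0.1, -0.2]
gripper_width: 0.001
[-0.80829062 -0.4605932  -0.01336919]
```

View pics/s32c.png

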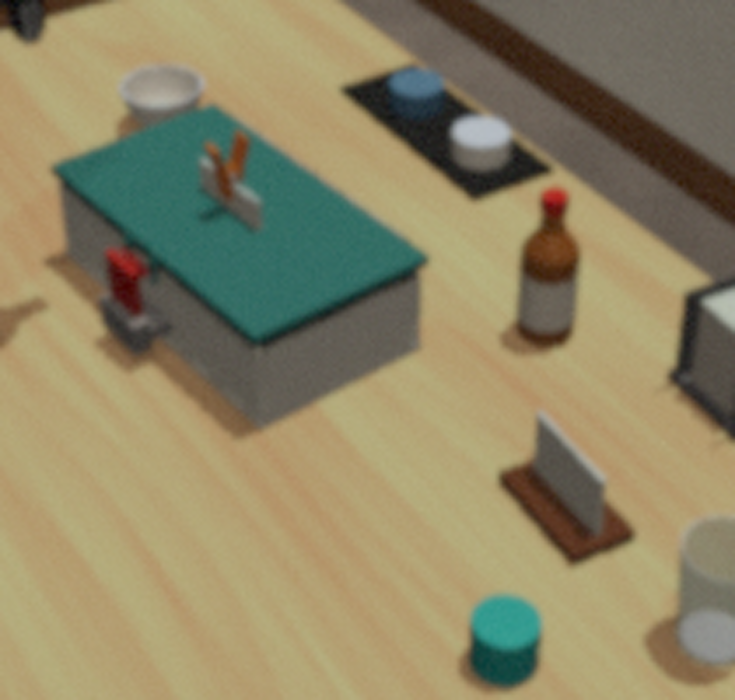

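The lid is shut, the clip is upright on its fin (crop (228,170)), and the bottle, glass, bowl and turquoise jar are where they were.

```bash
python3 -c "from station import env; print(env.job_done())"
```

```text
the job is handed in; nothing more can be done
None
```

The job is handed in at about 51 s of robot time, and no verdict came back. The yellow, red, green and cream jars stand upright in the keeper. No brown jar was visible on the counter. I closed the lid, pressed it until the catch held, and only then moved the orange clip from its stand to the lid fin.

- **Lid:** a light touch at the front edge met nothing down to 0.106 m, while an uncaught lid would stand at 0.1086 m or higher. A side-view comparison alone could not tell caught from slightly ajar, which is why I did the touch test.
- **Clip:** it is upright and centred. On the first two releases it sat about 8–9 mm above the fin. I reseated it, and the pivot now measures about 6.5 mm above the fin's top (give or take 1 mm), against the 5 mm stop, so it is not fully on the stop.
- **Other objects:** the glass, sauce bottle, bowl and turquoise look-alike appear unmoved. The arm is clear of everything.

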